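# Weigh a tray of truffles and tip them into the bowl

## Robot

A 6-joint arm with a two-finger parallel gripper is mounted at the origin on the work surface. World frame = base frame: x ahead of the robot, y to its left, z up, the work surface at z = 0. Lengths are in m, angles in rad, forces in N, time in s.
With the tool pointing down it reaches from about 0.225 to 0.875 m from the base axis. Payload 3.4 kg.
Tool frame: the origin (TCP) lies on the mounting face of the last link; the fingertips stand 173 mm ahead of it and the grasp point (between the pads) lies r.tcp_to_grasp ahead of it (r.tcp_to_grasp is the distance from the TCP to the grasp point, in m); z points along the fingers, y is the line along which they close (so a half turn about z gives the same grasp; the last joint's range is limited). The gripper opens to 85 mm and grips with 20 to 120 N. Pads are 22 mm wide; open, the fingers measure 114 mm over their backs; the gripper's body (76 mm by 85 mm) begins 54 mm behind the grasp point. The pads swing forward as they close: fully open they stand 13 mm farther back than shut.
Start: joints at [-1.457, 0.276, 1.505, -0, 1.361, -0.121], TCP at [0.134, -0.559, 0.405] pointing down, gripper open.
Joint ranges: [-2.89, 2.89], [-0.75, 2.08], [0.22, 2.7], [-1.18, 4.32], [0.11, 2.71], [-2.7, 2.7]. Speed limits (rad/s): [2.57, 2.57, 3.14, 3.14, 3.14, 3.14].

## Interface

Orientations are given as [roll, pitch, yaw] about the fixed x, y, z axes, in that order (R = Rz(yaw) Ry(pitch) Rx(roll)).
In Python, from station import r gives the robot as it stands.
- The arm moves only by the tool play_rows, never from a script. Its argument "series" is a list of rows, each an object of numbers: "x", "y", "z": the shift along the tool's x, y, z in m; "rx", "ry", "rz": the turn, a rotation vector about the tool's x, y, z in rad. In form: [{"x": .., "y": .., "z": .., "rx": .., "ry": .., "rz": ..}, ...]. A call has 1 to 5 rows; each row shifts and turns the commanded pose from where the row before left it, along the tool's axes as they then stand; what a row does not reach is not made up. A row lasts 1/10 s, in which the tool goes at most 50 mm and 8.59 degrees, less where a joint would pass 70% of its speed; a pose out of reach is approached as far as the arm can. A call with a gripper value outside its range is refused whole. "fingers" is the closure, from -1 (fully open) to 1 (shut), set as the call begins (left out, the last holds). The fingers move at their own pace and stop on an object; the grip force is fixed at half the most. Time passes only in rows, so rows that do not move let the fingers close. It gives the time, the measured TCP pose, the force, the opening and the grip force at its end, in the units of the state.
- r.read_state(): the state, without advancing time (a new reading comes with each control period).
- r.snapshot(name): name is "side" or "top"; returns a dict with "color" (384x512x3 uint8, red, green, blue), "K" (3x3 intrinsics, pixels), "xyz" and "orientation" of the camera in the world. Camera axes: x right, y up, looking along -z (the intrinsics and any distortion apply to the point x, -y, -z); pixel columns grow to the right and rows downward; lengths in m; the calibration is good to about 2 mm. A picture is of the moment at which its call begins. There is no depth.
- r.finish_job(): hands the job in; it is judged then, once.
The state is a dict: "t": time; "joints": joint angles; "dq": joint speeds; "joint_torque": joint torques, N m; "eef_pos": TCP position; "orientation": TCP orientation; "force": force on the tool from outside, world axes, zero at the start; "ft_torque": the same for the moment, N m; "grip_width": finger opening in m; "gripper_force": force on a finger pad.
Only numpy, scipy, OpenCV 4.12 (cv2) and the standard library are available. Lean on these libraries where they do the work, as an engineer would, in place of code of your own. Each camera call takes 0.05 s, during which the arm holds its last target. There are 200 camera calls.

## Task

Draw the steel tray of chocolate truffles out from under the riser, set it level on the middle of the kitchen scale with all five truffles still in it, and let go of it for a second so that it can be weighed. Then take it again, this time by its handle, and tip it over the bowl to about 60 degrees, holding that angle for a second or so until all five truffles lie in the bowl. Bring the tray back level, set it down empty on the middle of the scale and let go; do not shove the bowl, and leave the pitcher, squeeze bottle and cup where they are.

Things in the scene. Friction and masses are not known exactly. Their poses are not given: they have to be found in the camera images.
- tray: Dosing tray: open steel trough 120 mm long (x), 62 mm wide (y), 35 mm high, walls and floor 3 mm, 160 g, flat-bottomed. Its -x end is open for pouring: over its last 46 mm the floor ramps up 15 mm to it; a black handle bar sticks out of the closed +x end. Starts with the truffles in it, handle tucked under the riser, open end to the robot. Origin: centre of the trough's underside; z up.
- tray_handle (a point): Point in the middle of the tray's handle, 98 mm from the tray's origin along its +x and 24 mm above its underside. The handle bar is 72 mm long (60 to 132 mm from the origin along x), 14 mm wide (y) and 20 mm high (14 to 34 mm above the underside).
- tray_spout (a point): Middle of the upturned floor's edge at the tray's open pouring end, 60 mm from the tray's origin along its -x and 18 mm above its underside.
- scale: Flat kitchen scale, fixed to the counter, 150 x 136 mm and 24 mm high, flat on top with no rim; black with a steel plate. Origin: centre of its underside, so its top is 24 mm above it.
- bowl: White ceramic bowl, loose, 500 g, 170 mm across the rim and 65 mm high. Origin: centre of its underside; z up.
- riser: Fixed wooden counter riser, a low shelf 160 mm deep (x), 320 mm wide (y), top at 115 mm, underside of the board at 100 mm, open underneath, on four 16 mm square legs near its corners. Origin: centre of its footprint on the counter.
- pitcher: Bystander: steel milk pitcher, 80 mm across and 95 mm high, with a side handle. Origin: centre of its underside.
- squeeze_bottle: Bystander: white plastic squeeze bottle, 62 mm across and 140 mm high. Origin: centre of its underside.
- cup: Bystander: white cup, 72 mm across and 55 mm high, on top of the riser. Origin: centre of its underside.
- truffle0: Chocolate truffle 1 of five, all alike: a hard dark-brown ball 24 mm in diameter, 10 g, lying in the tray. Origin: its centre.
- truffle1: Chocolate truffle 2 of five, all alike: a hard dark-brown ball 24 mm in diameter, 10 g, lying in the tray. Origin: its centre.
- truffle2: Chocolate truffle 3 of five, all alike: a hard dark-brown ball 24 mm in diameter, 10 g, lying in the tray. Origin: its centre.
- truffle3: Chocolate truffle 4 of five, all alike: a hard dark-brown ball 24 mm in diameter, 10 g, lying in the tray. Origin: its centre.
- truffle4: Chocolate truffle 5 of five, all alike: a hard dark-brown ball 24 mm in diameter, 10 g, lying in the tray. Origin: its centre.

How it is judged:
On the way, in this order (a step that is already met when the one before it is completed fails the run):
1. the full tray stands level on the middle of the scale, let go, with all five truffles in it (horizontal distance between tray and scale below 0.03 m and angle between tray's own z axis and vertical below 0.06 rad and contact force between tray and scale above 0.5 N and contact force between tray and the fingers below 0.05 N and linear speed of tray below 0.02 m/s and distance between each of truffle0, truffle1, truffle2, truffle3, truffle4 and tray below 0.07 m and z of each of truffle0, truffle1, truffle2, truffle3, truffle4 in the frame of tray above 0.005 m), for 0.5 s.
2. held by its handle, the tray is tipped to about 60 degrees (48 to 72) and kept there with all five truffles in the bowl (angle between tray's own z axis and vertical between 0.84 and 1.257 rad and distance between the grasp point and tray_handle below 0.04 m and horizontal distance between each of truffle0, truffle1, truffle2, truffle3, truffle4 and bowl below 0.08 m and z of truffle0 in the frame of bowl between 0.005 and 0.075 m and z of truffle1 in the frame of bowl between 0.005 and 0.075 m and z of truffle2 in the frame of bowl between 0.005 and 0.075 m and z of truffle3 in the frame of bowl between 0.005 and 0.075 m and z of truffle4 in the frame of bowl between 0.005 and 0.075 m), for 0.5 s.
At the end, for the whole second after the job is handed in: The empty tray stands level (within 3 degrees), let go and at rest on the scale, its origin within 30 mm of the scale's centre seen from above; all five truffles lie in the bowl, which stands upright (horizontal distance between tray and scale below 0.03 m and angle between each of tray, bowl's own z axis and vertical below 0.06 rad and contact force between tray and scale above 0.5 N and contact force between tray and the fingers below 0.05 N and linear speed of each of tray, bowl below 0.02 m/s and horizontal distance between each of truffle0, truffle1, truffle2, truffle3, truffle4 and bowl below 0.08 m and z of truffle0 in the frame of bowl between 0.005 and 0.075 m and z of truffle1 in the frame of bowl between 0.005 and 0.075 m and z of truffle2 in the frame of bowl between 0.005 and 0.075 m and z of truffle3 in the frame of bowl between 0.005 and 0.075 m and z of truffle4 in the frame of bowl between 0.005 and 0.075 m); the robot touches nothing.
It fails at once if the pitcher is pushed more than 30 mm (distance of pitcher from where it was at the start of the episode above 0.03 m).
It fails at once if the squeeze bottle is pushed more than 30 mm (distance of squeeze_bottle from where it was at the start of the episode above 0.03 m).
It fails at once if the cup is pushed more than 30 mm (distance of cup from where it was at the start of the episode above 0.03 m).
It fails at once if the bowl is pushed more than 30 mm (distance of bowl from where it was at the start of the episode above 0.03 m).
It fails at once if the tray is tipped past about 80 degrees (angle between tray's own z axis and vertical above 1.4 rad).
It also fails if it takes over 72 s, if anything falls off the work surface, if the arm or the gripper's body presses on something with over 40 N, if the wrist force passes 120 N, or if a joint passes its speed limit or range.

## Working session

There is one attempt and no reset: what is moved stays moved. The work goes in short steps, Python scripts to look and compute and a tool call to move; the robot and the scene stay as the last step left them, time stands still between calls to the robot, and variables do not carry over. Pictures are saved under pics/ and viewed, at most 10 in all, crops included, and the job is handed in when it is done.

Besides the shell and the picture viewer there is one more tool, called after "Emit:" as name(argument=value, ...), one argument or row to a line, values as JSON. play_rows: Moves the arm, as the interface text tells. Its arguments: {"type":"object","properties":{"series":{"type":"array","items":{"type":"object","properties":{"x":{"type":"number"},"y":{"type":"number"},"z":{"type":"number"},"rx":{"type":"number"},"ry":{"type":"number"},"rz":{"type":"number"}}}},"fingers":{"type":"number"}},"required":["series"]}

```bash
mkdir -p pics; cat > h.py <<'E'
import numpy as np, cv2
from station import r
from scipy.spatial.transform import Rotation as R
def cam(n,name=None):
    s=r.snapshot(n)
    if name: cv2.imwrite('pics/'+name+'.png',s['color'][:,:,::-1])
    return s
def rot(o):
    o=np.array(o); return R.from_quat(o).as_matrix() if o.shape==(4,) else (o if o.shape==(3,3) else R.from_euler('xyz',o).as_matrix())
def ray(s,u,v,z):
    K=np.array(s['K']); d=np.linalg.inv(K)@[u,v,1]; d=rot(s['orientation'])@[d[0],-d[1],-d[2]]
    c=np.array(s['xyz']); return (c+d*(z-c[2])/d[2]).round(4)
def proj(s,p):
    q=rot(s['orientation']).T@(np.array(p)-s['xyz']); w=np.array(s['K'])@[q[0],-q[1],-q[2]]; return (w[:2]/w[2]).round(1)
E
python3 - <<'E'
from h import *
a=cam('top','top0'); b=cam('side','side0')
for s in(a,b): print({k:v for k,v in s.items() if k!='color'})
print(r.read_state(), r.tcp_to_grasp)
E
```

```text
{'K': array([[445.66848029,   0.        , 260.83077965],
       [  0.        , 445.66848029, 191.60618863],
       [  0.        ,   0.        ,   1.        ]]), 'xyz': array([0.50329959, 0.00501086, 1.39329954]), 'orientation': array([ 0.05063904, -0.01740479, -1.54705162])}
{'K': array([[425.77435729,   0.        , 264.40977257],
       [  0.        , 425.77435729, 186.51636225],
       [  0.        ,   0.        ,   1.        ]]), 'xyz': array([-0.13880433,  0.72494375,  0.74331725]), 'orientation': array([ 0.99953297, -0.01089722, -2.35173457])}
{'t': 0.1, 'joints': array([-1.45701951e+00,  2.76541702e-01,  1.50602925e+00,  6.28233972e-06,
        1.36070385e+00, -1.21023794e-01]), 'dq': array([ 0.00153384, -0.00292716, -0.00208999,  0.00264107,  0.00045921,
       -0.0004532 ]), 'joint_torque': array([ 3.35565701e-04, -4.17699873e+01, -2.46405244e+01, -2.37813911e-04,
        5.85377536e-03, -8.95545696e-06]), 'eef_pos': array([ 0.1337338 , -0.55903387,  0.40391124]), 'orientation': array([-3.13992356e+00, -2.09179774e-04,  2.34799119e-01]), 'force': array([ 0.0299237 , -0.77668475, -0.20529657]), 'ft_torque': array([0.00878233, 0.01218513, 0.05444471]), 'gripper_force': 0.0, 'grip_width': 0.08567727790987179} 0.1547
```

View pics/top0.png

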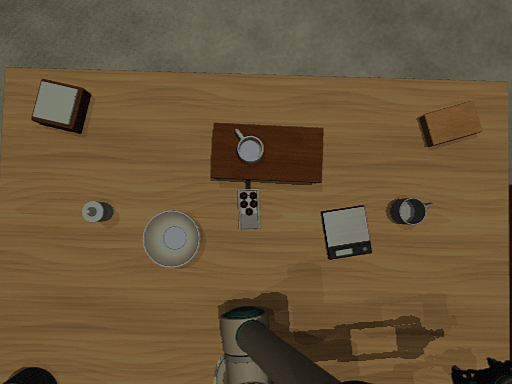

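View pics/side0.png

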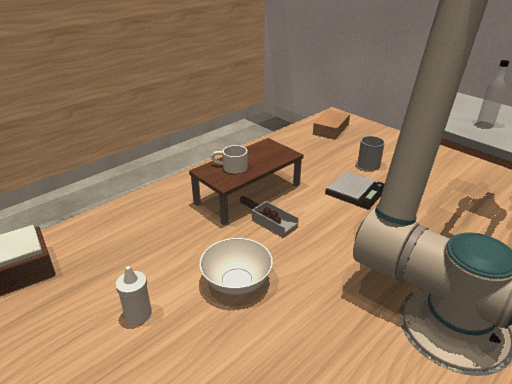

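The top view shows the tray at about (249,209), open end toward the robot, with its handle going under the riser. The scale is at (346,232), slightly yawed, and the bowl at (172,239). I'll zoom in on the tray, scale and bowl.

```bash
python3 - <<'E'
from h import *
im=cv2.imread('pics/top0.png')
a=cv2.resize(im[175:240,220:285],None,fx=6,fy=6,interpolation=cv2.INTER_CUBIC)
b=cv2.resize(im[200:265,312:377],None,fx=6,fy=6,interpolation=cv2.INTER_CUBIC)
cv2.imwrite('pics/z.png',np.hstack([a,b]))
s=cam('top')
for n,u,v,z in [('bowlrim',171.5,239,.065),('riserTL',212,123,.115),('riserBR',322,183,.115),('riserBL',211,179,.115),('riserTR',323,128,.115),('cup',250,148,.17),('bottle',92,211,.14),('pitch',408,209,.095)]: print(n,ray(s,u,v,z))
E
```

```text
bowlrim [0.4243 0.2444 0.065 ]
riserTL [0.7636 0.1301 0.115 ]
riserBR [ 0.5978 -0.1914  0.115 ]
riserBL [0.6013 0.1282 0.115 ]
riserTR [ 0.7577 -0.1916  0.115 ]
cup [0.6856 0.018  0.17  ]
bottle [0.5015 0.4547 0.14  ]
pitch [ 0.5293 -0.4481  0.095 ]
```

View pics/z.png

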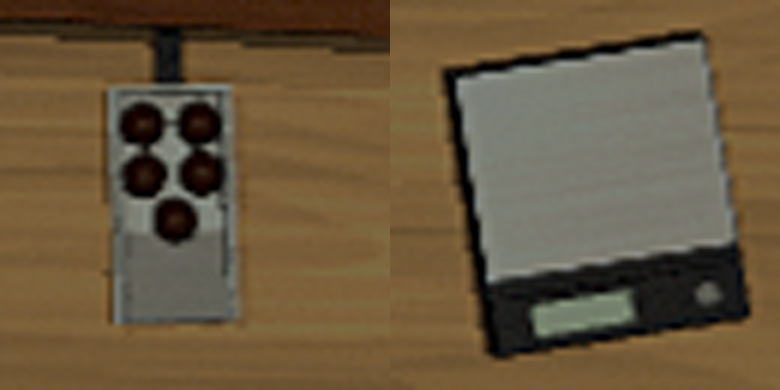

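The crop shows the tray's top corners at about (238,190), (259,189), (260,228) and (239,229), with all five truffles in it. The scale's corners are at (321,212), (365,206), (372,253) and (329,259).

```bash
python3 - <<'E'
from h import *
s=cam('top')
t=np.array([ray(s,u,v,.035) for u,v in [(238,189.7),(259,189.3),(259.7,228.4),(239.2,228.7)]])
c=np.array([ray(s,u,v,.024) for u,v in [(320.8,211.7),(364.7,205.7),(371.7,252.7),(329,259.2)]])
for p in(t,c):
    print(p,p.mean(0)); d=p[[0,1]].mean(0)-p[[2,3]].mean(0); w=p[[0,3]].mean(0)-p[[1,2]].mean(0); print(np.linalg.norm(d),np.linalg.norm(w),np.arctan2(d[1],d[0]),np.arctan2(-w[0],w[1]))
# bowl rim fit
im=s['color'].astype(int); m=((im.max(2)-im.min(2)<45)&(im.mean(2)>110)).astype(np.uint8); m[:, :135]=0; m[:,210:]=0; m[:200]=0; m[280:]=0
n,l,st,ce=cv2.connectedComponentsWithStats(m); i=1+st[1:,4].argmax(); print(st[i],ce[i])
x,y,w,h,_=st[i]; print(ray(s,x,y+h/2,.065),ray(s,x+w-1,y+h/2,.065),ray(s,x+w/2,y,.065),ray(s,x+w/2,y+h-1,.065))
sd=cam('side')
for n_,p in [('bowl',(.424,.244,.065)),('tray open L',(t[3][0],t[3][1],.035)),('tray open R',(t[2][0],t[2][1],.035)),('scale',c.mean(0))]: print(n_,proj(sd,p))
E
```

```text
[[ 0.5768  0.0528  0.035 ]
 [ 0.5796 -0.0112  0.035 ]
 [ 0.4607 -0.0162  0.035 ]
 [ 0.4583  0.046   0.035 ]] [0.51885 0.01785 0.035  ]
0.11884653970562209 0.0631535430518352 0.0496642657249623 0.04118114208453662
[[ 0.5159 -0.2031  0.024 ]
 [ 0.5376 -0.3385  0.024 ]
 [ 0.394  -0.3618  0.024 ]
 [ 0.3712 -0.2308  0.024 ]] [ 0.454675 -0.28355   0.024   ]
0.14638808865478098 0.1350455571279559 0.17508770322840705 0.1655138852625327
[ 154  219   39   39 1135] [172.85638767 237.94096916]
[0.4246 0.296  0.065 ] [0.4272 0.184  0.065 ] [0.4835 0.2405 0.065 ] [0.3715 0.2367 0.065 ]
bowl [237.7 260.2]
tray open L [284.6 227. ]
tray open R [299.3 217. ]
scale [356.6 185.3]
```

Emit:
play_rows(
  series=[
    {"ry": 0.14, "z": -0.02},
    {"ry": 0.14, "z": -0.02},
    {"ry": 0.14, "z": -0.02},
    {"ry": 0.14},
    {},
  ],
  fingers=-1,
)

```text
invalid input at $.series[0]: expected keys x, y, z, rx, ry, rz
```

```bash
cat > log.py <<'E'
from h import *; import json
s=r.read_state(); open('log.txt','a').write(json.dumps([list(s['joints']),list(s['eef_pos']),list(s['orientation'])])+'\n'); print(s['t'],s['joints'].round(3),s['eef_pos'].round(4),s['orientation'].round(3),s['force'].round(1),s['grip_width'])
E
echo '[[-1.45701951, 0.276541702, 1.50602925,0,1.36070385,-0.121023794],[0.1337338,-0.55903387,0.40391124],[-3.13992356,-0.000209,0.234799]]' > log.txt; python3 log.py
```

```text
0.25 [-1.457  0.276  1.505 -0.     1.361 -0.121] [ 0.1337 -0.5592  0.4043] [-3.141 -0.     0.235] [-0.1  0.6  0.4] 0.08563806674483387
```

Emit:
play_rows(
  series=[
    {"ry": -0.14, "rx": 0.12},
    {"ry": -0.14, "rx": 0.12},
    {"ry": -0.14, "rx": 0.12},
    {"ry": -0.14, "rx": 0.12},
    {},
  ],
)

```text
invalid input at $.series[0]: expected keys x, y, z, rx, ry, rz
```

```bash
python3 log.py
```

```text
0.25 [-1.457  0.276  1.505 -0.     1.361 -0.121] [ 0.1337 -0.5592  0.4043] [-3.141 -0.     0.235] [-0.1  0.6  0.4] 0.08563806674483387
```

Emit:
play_rows(
  series=[
    {"rx": -0.12, "x": 0.05},
    {"rx": -0.12, "x": 0.05},
    {"rx": -0.12, "x": 0.05},
    {"rx": -0.12, "x": 0.05},
    {"x": 0.04},
  ],
)

```text
invalid input at $.series[0]: expected keys x, y, z, rx, ry, rz
```

```bash
python3 log.py
```

```text
0.25 [-1.457  0.276  1.505 -0.     1.361 -0.121] [ 0.1337 -0.5592  0.4043] [-3.141 -0.     0.235] [-0.1  0.6  0.4] 0.08563806674483387
```

All six keys are required in every row.

Emit:
play_rows(
  series=[
    {"x": 0, "y": 0, "z": -0.02, "rx": 0, "ry": 0.14, "rz": 0},
    {"x": 0, "y": 0, "z": -0.02, "rx": 0, "ry": 0.14, "rz": 0},
    {"x": 0, "y": 0, "z": -0.02, "rx": 0, "ry": 0.14, "rz": 0},
    {"x": 0, "y": 0, "z": 0, "rx": 0, "ry": 0.14, "rz": 0},
    {"x": 0, "y": 0, "z": 0, "rx": 0, "ry": 0, "rz": 0},
  ],
  fingers=-1,
)

```text
t: 0.75
eef_pos: [0.1241, -0.5617, 0.4631]
orientation: [-3.14, -0.561, 0.231]
force: [-0.3, -0.2, -0.1]
grip_width: 0.0853
gripper_force: 0.0
```

```bash
python3 log.py
```

```text
0.75 [-1.646  0.278  1.43   0.532  1.615 -0.332] [ 0.1241 -0.5617  0.4631] [-3.14  -0.561  0.231] [-0.3 -0.2 -0.1] 0.08526450815770237
```

Emit:
play_rows(
  series=[
    {"x": 0, "y": 0, "z": 0, "rx": 0.12, "ry": -0.14, "rz": 0},
    {"x": 0, "y": 0, "z": 0, "rx": 0.12, "ry": 0, "rz": 0},
    {"x": 0, "y": 0, "z": 0, "rx": 0.12, "ry": 0, "rz": 0},
    {"x": 0, "y": 0, "z": 0, "rx": 0.12, "ry": 0, "rz": 0},
    {"x": 0, "y": 0, "z": 0, "rx": 0, "ry": 0, "rz": 0},
  ],
)

```text
t: 1.25
eef_pos: [0.1265, -0.5621, 0.4618]
orientation: [-2.683, -0.443, 0.241]
force: [0.4, -0.2, -0.4]
grip_width: 0.0854
gripper_force: 0.0
```

```bash
python3 log.py
```

```text
1.25 [-1.562  0.406  1.257  0.309  2.029 -0.278] [ 0.1265 -0.5621  0.4618] [-2.683 -0.443  0.241] [ 0.4 -0.2 -0.4] 0.08543665378476367
```

Emit:
play_rows(
  series=[
    {"x": 0.05, "y": 0, "z": 0, "rx": -0.12, "ry": 0, "rz": 0},
    {"x": 0.05, "y": 0, "z": 0, "rx": -0.12, "ry": 0, "rz": 0},
    {"x": 0.05, "y": 0, "z": 0, "rx": -0.12, "ry": 0, "rz": 0},
    {"x": 0.05, "y": 0, "z": 0, "rx": -0.12, "ry": 0, "rz": 0},
    {"x": 0, "y": 0, "z": 0, "rx": 0, "ry": 0, "rz": 0},
  ],
)

```text
t: 1.75
eef_pos: [0.3051, -0.5142, 0.5558]
orientation: [3.1, -0.45, 0.252]
force: [-1.0, -0.3, 0.6]
grip_width: 0.0854
gripper_force: 0.0
```

```bash
python3 log.py
```

```text
1.75 [-1.293  0.23   1.251  0.448  1.6    0.063] [ 0.3051 -0.5142  0.5558] [ 3.1   -0.45   0.252] [-1.  -0.3  0.6] 0.08536708400856619
```

```bash
cat > kin.py <<'E'
from h import *; import json
from scipy.optimize import least_squares
L=[json.loads(l) for l in open('log.txt')]
E3=np.eye(3)
def rm(q): return R.from_euler('z',q[0])*R.from_euler('y',q[1]+q[2])*R.from_euler('z',q[3])*R.from_euler('y',q[4])*R.from_euler('z',q[5]+np.pi/2)
def cols(q):
    z1=R.from_euler('z',q[0]); a=z1*R.from_euler('y',q[1]); b=z1*R.from_euler('y',q[1]+q[2])
    return np.stack([E3[2],a.apply(E3[2]),b.apply(E3[0]),b.apply(E3[2]),rm(q).apply(E3[2])],1)
A=np.vstack([cols(l[0]) for l in L]); P=np.hstack([l[1] for l in L])
w,res,rk,sv=np.linalg.lstsq(A,P,rcond=None)
def fk(q): return cols(q)@w, rm(q)
LO=np.array([-2.89,-.75,.22,-1.18,.11,-2.7]); HI=np.array([2.89,2.08,2.7,4.32,2.71,2.7])
def ik(p,Rt,q0):
    def f(q):
        a,b=fk(q); return np.r_[(a-p)*5,(b.inv()*Rt).as_rotvec()]
    s=least_squares(f,np.clip(q0,LO+.01,HI-.01),bounds=(LO,HI)); return s.x,np.abs(s.fun).max()
if __name__=='__main__':
    print(w.round(4),sv.round(2),np.abs(A@w-P).max())
    for l in L: print(((rm(l[0]).inv()*R.from_euler('xyz',l[2])).as_rotvec()).round(3))
E
python3 kin.py
```

```text
[-0.1442  1.1247  0.13    0.3026  0.3415] [5.2  2.7  0.78 0.21 0.09] 0.06844917393104068
[-0.  0.  0.]
[ 0.  0. -0.]
[ 0.  0. -0.]
[ 0.  0. -0.]
[-0. -0. -0.]
[ 0.  0. -0.]
[-0.  0.  0.]
```

```bash
sed -i 's/return np.stack(\[E3\[2\],a.apply(E3\[2\])/return np.stack([E3[2],z1.apply(E3[0]),z1.apply(E3[1]),a.apply(E3[0]),a.apply(E3[2])/' kin.py; python3 kin.py | head -1; python3 - <<'E'
import sys; sys.path.insert(0,'.')
from kin import *
for l in L: 
  d=R.from_euler('z',-l[0][0]).apply(l[1]); print(np.round(d,4), (rm(l[0]).apply([0,0,1])).round(3))
E
```

```text
[0.1368 0.     0.0694 0.     0.6297 0.0604 0.4211 0.1911] [5.23 4.58 2.67 0.66 0.22 0.21 0.09 0.08] 8.991702765970278e-07
[0.5706 0.0694 0.4039] [-0.     0.002 -1.   ]
[0.5707 0.0694 0.4043] [-0.     0.001 -1.   ]
[0.5707 0.0694 0.4043] [-0.     0.001 -1.   ]
[0.5707 0.0694 0.4043] [-0.     0.001 -1.   ]
[0.5507 0.1662 0.4631] [ 0.517  0.123 -0.847]
[0.5632 0.1215 0.4618] [ 0.268  0.521 -0.81 ]
[0.5782 0.1522 0.5558] [ 0.431  0.068 -0.9  ]
```

```bash
cat > plan.py <<'E'
from kin import *
B=np.array([.424,.244]); G=.088; TG=.1547
def pose(psi,th,corner,off=.02):
    # tray pose with corner (-.06,0) at height corner, spout horizontally off along u from B; returns TCP, rot
    Rt=R.from_euler('z',psi)*R.from_euler('y',-th)
    u=np.array([np.cos(psi),np.sin(psi),0])
    sp=np.r_[B,0]+off*u; c=Rt.apply([0,0,.018]); sp[2]=corner+c[2]
    g=sp+Rt.apply([G+.06,0,.006]); T=Rt*R.from_euler('x',np.pi)
    return g-T.apply([0,0,TG]),T
if __name__=='__main__':
    for psi in np.arange(-1.6,1.7,.2):
        q=np.array([.5,.2,1.6,0,1.3,.5]); 
        best=None
        for q4 in(0,1,-.8,2,3):
            for th0 in (0,):
                q=np.array([.5,.1,1.8,q4,1.2,0.6-psi+1.57-q4*.0]); out=[]
                for th in np.linspace(0,1.05,8):
                    p,T=pose(psi,th,.08-.025*th/1.05); qn,e=ik(p,T,q); out.append((e,np.abs(qn-q).max())); q=qn
                    if th==0:qs=qn
                m=max(o[0] for o in out); j=max(o[1] for o in out[1:])
                if m<2e-3 and (best is None or j<best[0]): best=(j,qs.round(2),q.round(2))
        print(round(psi,2),best)
E
python3 plan.py
```

```text
-1.6 None
-1.4 None
-1.2 None
-1.0 None
-0.8 None
-0.6 None
-0.4 None
-0.2 None
-0.0 None
0.2 None
0.4 None
0.6 (np.float64(1.0749876289070293), array([ 0.44,  0.5 ,  1.53, -0.  ,  1.11,  1.41]), array([ 0.21,  0.16,  2.43,  2.48,  0.57, -1.19]))
0.8 (np.float64(0.6209232544507107), array([ 0.49,  0.49,  1.54, -0.  ,  1.11,  1.26]), array([ 0.08,  0.18,  2.41,  2.04,  0.7 , -1.  ]))
1.0 (np.float64(0.44187546282474427), array([ 0.53,  0.48,  1.56, -0.  ,  1.1 ,  1.11]), array([-0.01,  0.21,  2.36,  1.72,  0.84, -0.9 ]))
1.2 (np.float64(0.35264146106883476), array([ 0.58,  0.46,  1.59, -0.  ,  1.08,  0.95]), array([-0.07,  0.25,  2.29,  1.49,  0.98, -0.86]))
1.4 (np.float64(0.2859535464452014), array([ 0.62,  0.44,  1.64, -0.  ,  1.06,  0.79]), array([-0.09,  0.29,  2.21,  1.3 ,  1.11, -0.84]))
1.6 (np.float64(0.243845113911659), array([ 0.66,  0.41,  1.69, -0.  ,  1.04,  0.63]), array([-0.09,  0.33,  2.12,  1.14,  1.24, -0.85]))
```

```bash
sed -i 's/np.arange(-1.6,1.7,.2)/np.arange(1.6,2.9,.2)/' plan.py; python3 plan.py; python3 - <<'E'
import sys; sys.path.insert(0,'.')
from plan import *
# targets for first grasp
s=r.read_state(); p0=s['eef_pos']; R0=R.from_euler('xyz',s['orientation'])
Rt=R.from_euler('xyz',[np.pi,0,.045]); p=np.array([.519,.018,.026+TG+.10])
print(R0.inv().apply(p-p0).round(4),(R0.inv()*Rt).as_rotvec().round(3), p)
print(ik(p,Rt,s['joints']))
E
```

```text
1.6 (np.float64(0.24384511391166158), array([ 0.66,  0.41,  1.69, -0.  ,  1.04,  0.63]), array([-0.09,  0.33,  2.12,  1.14,  1.24, -0.85]))
1.8 (np.float64(0.21567594385336064), array([ 0.69,  0.37,  1.75, -0.  ,  1.02,  0.46]), array([-0.07,  0.38,  2.03,  1.01,  1.37, -0.86]))
2.0 (np.float64(0.20308481670330575), array([0.71, 0.34, 1.81, 0.  , 0.99, 0.28]), array([-0.03,  0.42,  1.94,  0.89,  1.49, -0.89]))
2.2 (np.float64(0.2071502188097668), array([0.72, 0.3 , 1.88, 0.  , 0.97, 0.09]), array([ 0.01,  0.47,  1.86,  0.78,  1.6 , -0.94]))
2.4 (np.float64(0.20915127106137624), array([ 0.72,  0.25,  1.95,  0.  ,  0.94, -0.11]), array([ 0.05,  0.51,  1.78,  0.68,  1.71, -0.99]))
2.6 (np.float64(0.20165897024665907), array([ 0.71,  0.21,  2.02,  0.  ,  0.92, -0.32]), array([ 0.11,  0.54,  1.7 ,  0.57,  1.8 , -1.06]))
2.8 (np.float64(0.18240337208912083), array([ 0.67,  0.16,  2.08, -0.  ,  0.9 , -0.56]), array([ 0.16,  0.57,  1.64,  0.46,  1.89, -1.15]))
[ 0.1863 -0.478   0.3762] [-0.006 -0.452  0.194] [0.519  0.018  0.2807]
(array([-9.93716977e-02,  2.96053737e-01,  1.81170719e+00, -1.58037296e-16,
        1.03383172e+00,  1.42642463e+00]), np.float64(8.326672684688674e-16))
```

```bash
cat > go.py <<'E'
from plan import *; import sys, json
def rows(p,Rt,n,show=True):
    s=r.read_state(); p0=s['eef_pos']; R0=R.from_euler('xyz',s['orientation']); d=(R0.inv()*Rt).as_rotvec()
    pc,Rc=p0,R0
    for i in range(1,n+1):
        f=i/n; pt=p0+(p-p0)*f; Rn=R0*R.from_rotvec(d*f)
        a=Rc.inv().apply(pt-pc).round(3); b=(Rc.inv()*Rn).as_rotvec().round(3)
        print(i,*a,'|',*b); pc=pc+Rc.apply(a); Rc=Rc*R.from_rotvec(b)
    q,e=ik(p,Rt,s['joints']); print('ik',q.round(2),round(e,5),'end err',(p-pc).round(4),(Rc.inv()*Rt).as_rotvec().round(3))
E
python3 -c "
from go import *
rows(np.array([.519,.018,.281]),R.from_euler('xyz',[np.pi,0,.045]),15)"
```

```text
1 0.012 -0.032 0.025 | -0.0 -0.03 0.013
2 0.013 -0.032 0.025 | -0.001 -0.03 0.013
3 0.013 -0.032 0.024 | -0.0 -0.03 0.013
4 0.014 -0.033 0.024 | -0.001 -0.031 0.013
5 0.013 -0.032 0.023 | -0.0 -0.03 0.013
6 0.014 -0.033 0.023 | -0.0 -0.03 0.013
7 0.015 -0.033 0.023 | -0.001 -0.03 0.013
8 0.014 -0.033 0.022 | -0.0 -0.03 0.013
9 0.015 -0.033 0.022 | -0.001 -0.03 0.012
10 0.015 -0.034 0.021 | -0.0 -0.031 0.013
11 0.015 -0.034 0.021 | -0.001 -0.03 0.013
12 0.015 -0.034 0.02 | 0.0 -0.03 0.013
13 0.015 -0.034 0.02 | -0.0 -0.03 0.013
14 0.016 -0.034 0.019 | -0.001 -0.03 0.013
15 0.016 -0.035 0.019 | -0.0 -0.03 0.013
ik [-0.1   0.3   1.81 -0.    1.03  1.43] 0.0 end err [-0.0002 -0.0003  0.0003] [-0. -0.  0.]
```

Emit:
play_rows(
  series=[
    {"x": 0.012, "y": -0.032, "z": 0.025, "rx": 0, "ry": -0.03, "rz": 0.013},
    {"x": 0.013, "y": -0.032, "z": 0.025, "rx": 0, "ry": -0.03, "rz": 0.013},
    {"x": 0.013, "y": -0.032, "z": 0.024, "rx": 0, "ry": -0.03, "rz": 0.013},
    {"x": 0.014, "y": -0.033, "z": 0.024, "rx": 0, "ry": -0.03, "rz": 0.013},
    {"x": 0.013, "y": -0.032, "z": 0.023, "rx": 0, "ry": -0.03, "rz": 0.013},
  ],
)

```text
t: 2.25
eef_pos: [0.3714, -0.3382, 0.4596]
orientation: [3.14, -0.295, 0.168]
force: [0.1, -0.4, 0.2]
grip_width: 0.0857
gripper_force: 0.0
```

Emit:
play_rows(
  series=[
    {"x": 0.014, "y": -0.033, "z": 0.023, "rx": 0, "ry": -0.03, "rz": 0.013},
    {"x": 0.015, "y": -0.033, "z": 0.023, "rx": 0, "ry": -0.03, "rz": 0.013},
    {"x": 0.014, "y": -0.033, "z": 0.022, "rx": 0, "ry": -0.03, "rz": 0.013},
    {"x": 0.015, "y": -0.033, "z": 0.022, "rx": 0, "ry": -0.03, "rz": 0.013},
    {"x": 0.015, "y": -0.034, "z": 0.021, "rx": 0, "ry": -0.03, "rz": 0.013},
  ],
)

```text
t: 2.75
eef_pos: [0.4435, -0.1597, 0.3703]
orientation: [-3.129, -0.146, 0.103]
force: [0.2, 0.3, 0.1]
grip_width: 0.0861
gripper_force: 0.0
```

Emit:
play_rows(
  series=[
    {"x": 0.015, "y": -0.034, "z": 0.021, "rx": 0, "ry": -0.03, "rz": 0.013},
    {"x": 0.015, "y": -0.034, "z": 0.02, "rx": 0, "ry": -0.03, "rz": 0.013},
    {"x": 0.015, "y": -0.034, "z": 0.02, "rx": 0, "ry": -0.03, "rz": 0.013},
    {"x": 0.016, "y": -0.034, "z": 0.019, "rx": 0, "ry": -0.03, "rz": 0.013},
    {"x": 0.016, "y": -0.035, "z": 0.019, "rx": 0, "ry": -0.03, "rz": 0.013},
  ],
)

```text
t: 3.25
eef_pos: [0.5151, 0.019, 0.2815]
orientation: [-3.124, 0.004, 0.041]
force: [1.0, -1.3, -0.9]
grip_width: 0.0854
gripper_force: 0.0
```

Emit:
play_rows(
  series=[
    {"x": 0, "y": 0, "z": 0, "rx": 0, "ry": 0, "rz": 0},
    {"x": 0, "y": 0, "z": 0, "rx": 0, "ry": 0, "rz": 0},
  ],
)

```text
t: 3.45
eef_pos: [0.5148, 0.0183, 0.2815]
orientation: [-3.123, 0.005, 0.044]
force: [0.1, 0.3, 0.8]
grip_width: 0.0852
gripper_force: 0.0
```

```bash
python3 -c "
from go import *
rows(np.array([.519,.018,.181]),R.from_euler('xyz',[np.pi,0,.045]),5)
s=cam('top','t1');b=cam('side','s1')"
```

```text
1 0.001 0.0 0.02 | -0.004 0.001 -0.0
2 0.001 0.001 0.02 | -0.003 0.001 -0.0
3 0.001 0.0 0.02 | -0.004 0.001 -0.001
4 0.001 0.0 0.02 | -0.004 0.001 0.0
5 0.0 0.001 0.02 | -0.003 0.001 0.0
ik [-0.1   0.42  1.93 -0.    0.79  1.43] 0.0 end err [ 0.0005  0.0004 -0.0004] [-0.  0.  0.]
```

View pics/s1.png

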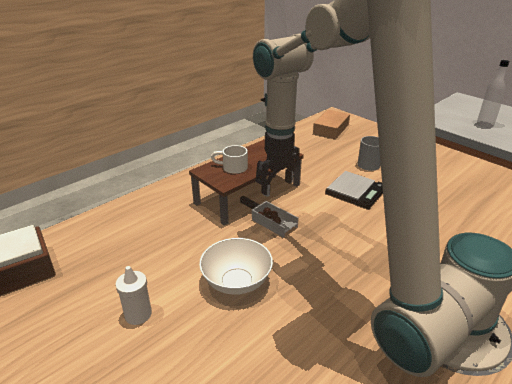

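The side view shows the gripper hovering straight above the tray at about (280,185), with the fingers spread across the tray's width. Next I lower it and close.

Emit:
play_rows(
  series=[
    {"x": 0.002, "y": 0.001, "z": 0.02, "rx": -0.009, "ry": 0.003, "rz": 0},
    {"x": 0.002, "y": 0, "z": 0.02, "rx": -0.009, "ry": 0.002, "rz": 0},
    {"x": 0, "y": 0, "z": 0.02, "rx": 0, "ry": 0, "rz": 0},
    {"x": 0, "y": 0, "z": 0.02, "rx": 0, "ry": 0, "rz": 0},
    {"x": 0, "y": 0, "z": 0.01, "rx": 0, "ry": 0, "rz": 0},
  ],
)

```text
t: 4.05
eef_pos: [0.5183, 0.0163, 0.1915]
orientation: [-3.14, 0.0, 0.039]
force: [0.1, 0.5, -0.5]
grip_width: 0.0854
gripper_force: 0.0
```

Emit:
play_rows(
  series=[
    {"x": 0, "y": 0, "z": 0.006, "rx": 0, "ry": 0, "rz": 0},
    {"x": 0, "y": 0, "z": 0.002, "rx": 0, "ry": 0, "rz": 0},
    {"x": 0, "y": 0, "z": 0, "rx": 0, "ry": 0, "rz": 0},
  ],
)

```text
t: 4.35
eef_pos: [0.5193, 0.0174, 0.1845]
orientation: [-3.14, -0.001, 0.041]
force: [-0.4, 1.3, -0.6]
grip_width: 0.0856
gripper_force: 0.0
```

```bash
python3 log.py; python3 -c "
from h import *
s=cam('top'); b=cam('side'); cv2.imwrite('pics/g1.png',np.hstack([cv2.resize(s['color'][165:240,210:290],None,fx=5,fy=5,interpolation=2),cv2.resize(b['color'][150:250,225:331],(400,375),interpolation=2)])[:,:,::-1])"
```

```text
4.35 [-0.101  0.417  1.926  0.002  0.798  1.427] [0.5193 0.0174 0.1845] [-3.14e+00 -1.00e-03  4.10e-02] [-0.4  1.3 -0.6] 0.08559901750223257
```

View pics/g1.png

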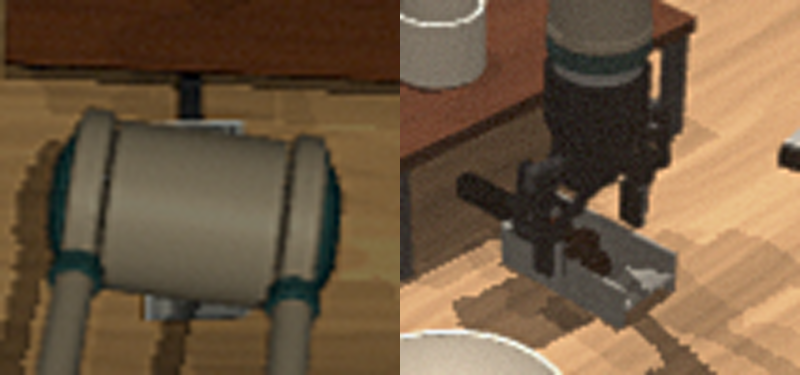

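The crop shows one finger on each side of the tray walls, with the truffles between them. I lower 5 mm and close.

Emit:
play_rows(
  series=[
    {"x": 0, "y": 0, "z": 0.005, "rx": 0, "ry": 0, "rz": 0},
  ],
)

```text
t: 4.55
eef_pos: [0.5197, 0.0178, 0.18]
orientation: [-3.14, -0.003, 0.042]
force: [0.1, -0.3, 0.2]
grip_width: 0.0855
gripper_force: 0.0
```

Emit:
play_rows(
  series=[
    {"x": 0, "y": 0, "z": 0, "rx": 0, "ry": 0, "rz": 0},
    {"x": 0, "y": 0, "z": 0, "rx": 0, "ry": 0, "rz": 0},
    {"x": 0, "y": 0, "z": 0, "rx": 0, "ry": 0, "rz": 0},
    {"x": 0, "y": 0, "z": 0, "rx": 0, "ry": 0, "rz": 0},
    {"x": 0, "y": 0, "z": 0, "rx": 0, "ry": 0, "rz": 0},
  ],
  fingers=1,
)

```text
t: 5.05
eef_pos: [0.5192, 0.0179, 0.1794]
orientation: [-3.14, -0.001, 0.042]
force: [-0.9, 1.2, 5.4]
grip_width: 0.061
gripper_force: 65.8
```

Emit:
play_rows(
  series=[
    {"x": 0, "y": 0, "z": 0, "rx": 0, "ry": 0, "rz": 0},
    {"x": 0, "y": 0, "z": 0, "rx": 0, "ry": 0, "rz": 0},
    {"x": 0, "y": 0, "z": 0, "rx": 0, "ry": 0, "rz": 0},
  ],
)

```text
t: 5.35
eef_pos: [0.5192, 0.0179, 0.1795]
orientation: [-3.14, -0.001, 0.042]
force: [-0.2, 1.6, 6.0]
grip_width: 0.0609
gripper_force: 65.8
```

Emit:
play_rows(
  series=[
    {"x": 0, "y": 0, "z": -0.004, "rx": 0, "ry": 0, "rz": 0},
    {"x": -0.004, "y": 0, "z": -0.005, "rx": 0, "ry": 0, "rz": 0},
    {"x": -0.008, "y": 0, "z": -0.003, "rx": 0, "ry": 0, "rz": 0},
    {"x": -0.012, "y": 0, "z": 0, "rx": 0, "ry": 0, "rz": 0},
    {"x": -0.012, "y": 0, "z": 0, "rx": 0, "ry": 0, "rz": 0},
  ],
)

```text
t: 5.85
eef_pos: [0.4815, 0.0163, 0.1909]
orientation: [-3.14, 0.001, 0.041]
force: [0.2, -0.2, -2.2]
grip_width: 0.0611
gripper_force: 65.1
```

Emit:
play_rows(
  series=[
    {"x": -0.012, "y": 0, "z": 0, "rx": 0, "ry": 0, "rz": 0},
    {"x": -0.012, "y": 0, "z": 0, "rx": 0, "ry": 0, "rz": 0},
    {"x": -0.01, "y": 0, "z": 0, "rx": 0, "ry": 0, "rz": 0},
    {"x": -0.006, "y": 0, "z": 0, "rx": 0, "ry": 0, "rz": 0},
    {"x": -0.004, "y": 0, "z": -0.003, "rx": 0, "ry": 0, "rz": 0},
  ],
)

```text
t: 6.35
eef_pos: [0.4383, 0.0144, 0.1939]
orientation: [-3.14, 0.0, 0.041]
force: [0.6, -0.4, -2.8]
grip_width: 0.0614
gripper_force: 65.1
```

```bash
python3 log.py; python3 -c "
from go import *
rows(np.array([.4547,-.2836,.235]),R.from_euler('xyz',[np.pi,0,.042]),20)
s=cam('top'); b=cam('side'); cv2.imwrite('pics/g2.png',np.hstack([cv2.resize(s['color'][165:265,210:310],(400,400),interpolation=2),cv2.resize(b['color'][150:270,245:365],(400,400),interpolation=2)])[:,:,::-1])" | tail -7
```

```text
6.35 [-1.270e-01  3.110e-01  2.088e+00  2.000e-03  7.430e-01  1.401e+00] [0.4383 0.0144 0.1939] [-3.14   0.     0.041] [ 0.6 -0.4 -2.8] 0.061409448296231406
15 0.0 0.015 -0.002 | -0.0 0.0 -0.0
16 0.0 0.015 -0.002 | -0.0 0.0 -0.001
17 0.0 0.015 -0.002 | -0.0 0.0 0.0
18 0.001 0.015 -0.002 | -0.001 0.0 0.0
19 -0.0 0.014 -0.002 | 0.0 0.0 0.0
20 0.0 0.015 -0.002 | 0.0 0.0 0.0
ik [-0.69  0.37  1.83  0.    0.94  0.84] 0.0 end err [ 0.     -0.0004  0.0004] [0. 0. 0.]
```

View pics/g2.png

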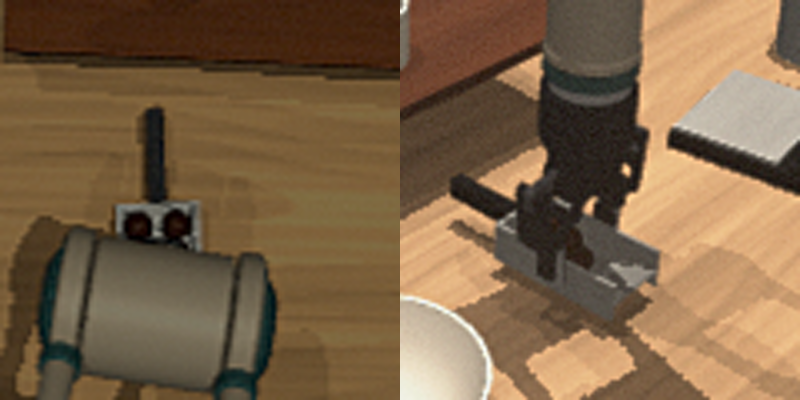

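The tray is held level, its handle is clear of the riser, and the truffles are in it. Next I carry it to the scale.

Emit:
play_rows(
  series=[
    {"x": 0, "y": 0, "z": -0.005, "rx": 0, "ry": 0, "rz": 0},
    {"x": 0, "y": 0.004, "z": -0.009, "rx": 0, "ry": 0, "rz": 0},
    {"x": 0, "y": 0.008, "z": -0.011, "rx": 0, "ry": 0, "rz": 0},
    {"x": 0.001, "y": 0.012, "z": -0.01, "rx": 0, "ry": 0, "rz": 0},
    {"x": 0, "y": 0.016, "z": -0.006, "rx": 0, "ry": 0, "rz": 0},
  ],
)

```text
t: 6.95
eef_pos: [0.4425, -0.0263, 0.2364]
orientation: [-3.141, -0.003, 0.042]
force: [0.8, -0.5, -1.8]
grip_width: 0.061
gripper_force: 65.1
```

Emit:
play_rows(
  series=[
    {"x": 0, "y": 0.018, "z": 0, "rx": 0, "ry": 0, "rz": 0},
    {"x": 0, "y": 0.018, "z": 0, "rx": 0, "ry": 0, "rz": 0},
    {"x": 0.001, "y": 0.018, "z": 0, "rx": 0, "ry": 0, "rz": 0},
    {"x": 0, "y": 0.018, "z": 0, "rx": 0, "ry": 0, "rz": 0},
    {"x": 0, "y": 0.018, "z": 0, "rx": 0, "ry": 0, "rz": 0},
  ],
)

```text
t: 7.45
eef_pos: [0.4468, -0.117, 0.2355]
orientation: [-3.141, -0.001, 0.041]
force: [0.5, 0.9, -2.4]
grip_width: 0.0612
gripper_force: 65.1
```

Emit:
play_rows(
  series=[
    {"x": 0, "y": 0.018, "z": 0, "rx": 0, "ry": 0, "rz": 0},
    {"x": 0, "y": 0.018, "z": 0, "rx": 0, "ry": 0, "rz": 0},
    {"x": 0.001, "y": 0.018, "z": 0, "rx": 0, "ry": 0, "rz": 0},
    {"x": 0, "y": 0.018, "z": 0, "rx": 0, "ry": 0, "rz": 0},
    {"x": 0, "y": 0.018, "z": 0, "rx": 0, "ry": 0, "rz": 0},
  ],
)

```text
t: 7.95
eef_pos: [0.4513, -0.207, 0.2354]
orientation: [-3.141, -0.001, 0.041]
force: [-1.2, 0.1, -1.9]
grip_width: 0.0611
gripper_force: 65.1
```

Emit:
play_rows(
  series=[
    {"x": 0, "y": 0.018, "z": 0, "rx": 0, "ry": 0, "rz": 0},
    {"x": 0, "y": 0.016, "z": 0, "rx": 0, "ry": 0, "rz": 0},
    {"x": 0.001, "y": 0.014, "z": 0, "rx": 0, "ry": 0, "rz": 0},
    {"x": 0, "y": 0.012, "z": 0, "rx": 0, "ry": 0, "rz": 0},
    {"x": 0, "y": 0.008, "z": 0, "rx": 0, "ry": 0, "rz": 0},
  ],
)

```text
t: 8.45
eef_pos: [0.4551, -0.2744, 0.2345]
orientation: [-3.14, -0.0, 0.041]
force: [-0.2, -0.6, -1.1]
grip_width: 0.0607
gripper_force: 65.1
```

Emit:
play_rows(
  series=[
    {"x": 0, "y": 0.006, "z": 0, "rx": 0, "ry": 0, "rz": 0},
    {"x": 0, "y": 0.004, "z": 0.005, "rx": 0, "ry": 0, "rz": 0},
    {"x": 0, "y": 0, "z": 0.01, "rx": 0, "ry": 0, "rz": 0},
    {"x": 0, "y": 0, "z": 0.005, "rx": 0, "ry": 0, "rz": 0},
    {"x": 0, "y": 0, "z": 0, "rx": 0, "ry": 0, "rz": 0},
  ],
)

```text
t: 8.95
eef_pos: [0.4549, -0.2823, 0.2131]
orientation: [-3.138, 0.002, 0.042]
force: [0.9, -0.1, -1.1]
grip_width: 0.0611
gripper_force: 65.1
```

```bash
python3 log.py; python3 -c "
from h import *
s=cam('top'); b=cam('side'); cv2.imwrite('pics/g3.png',np.hstack([cv2.resize(s['color'][185:265,300:380],(400,400),interpolation=2),cv2.resize(b['color'][110:230,300:420],(400,400),interpolation=2)])[:,:,::-1])" | tail -7
```

```text
8.95 [-0.686  0.397  1.858  0.002  0.89   0.842] [ 0.4549 -0.2823  0.2131] [-3.138e+00  2.000e-03  4.200e-02] [ 0.9 -0.1 -1.1] 0.06111339511016784
```

View pics/g3.png

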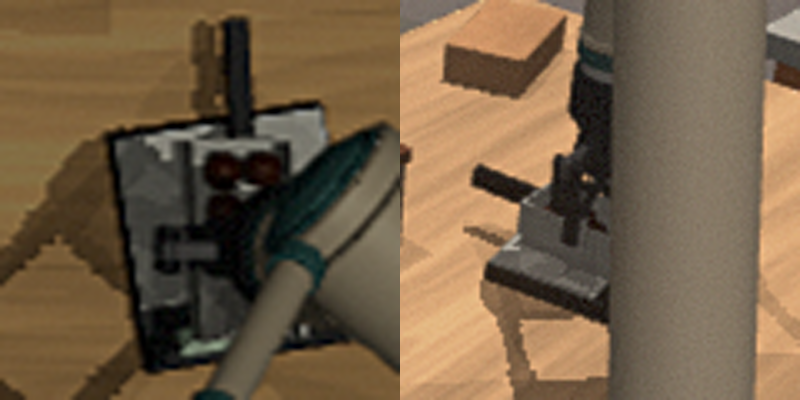

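The tray is over the middle of the scale, about 10 mm above the plate, with truffles visible in it. I lower it and release.

Emit:
play_rows(
  series=[
    {"x": 0, "y": 0, "z": 0.004, "rx": 0, "ry": 0, "rz": 0},
    {"x": 0, "y": 0, "z": 0.003, "rx": 0, "ry": 0, "rz": 0},
    {"x": 0, "y": 0, "z": 0.0015, "rx": 0, "ry": 0, "rz": 0},
    {"x": 0, "y": 0, "z": 0, "rx": 0, "ry": 0, "rz": 0},
  ],
)

```text
t: 9.45
eef_pos: [0.4553, -0.2831, 0.2058]
orientation: [-3.14, 0.0, 0.041]
force: [-0.5, -0.6, -1.6]
grip_width: 0.061
gripper_force: 65.1
```

Emit:
play_rows(
  series=[
    {"x": 0, "y": 0, "z": 0.001, "rx": 0, "ry": 0, "rz": 0},
    {"x": 0, "y": 0, "z": 0, "rx": 0, "ry": 0, "rz": 0},
  ],
)

```text
t: 9.65
eef_pos: [0.4554, -0.2832, 0.205]
orientation: [-3.14, -0.0, 0.041]
force: [-0.5, 0.6, -0.9]
grip_width: 0.061
gripper_force: 65.1
```

Emit:
play_rows(
  series=[
    {"x": 0, "y": 0, "z": 0.0015, "rx": 0, "ry": 0, "rz": 0},
    {"x": 0, "y": 0, "z": 0, "rx": 0, "ry": 0, "rz": 0},
  ],
)

```text
t: 9.85
eef_pos: [0.4555, -0.2832, 0.2035]
orientation: [-3.14, -0.0, 0.041]
force: [0.4, -0.0, -2.5]
grip_width: 0.061
gripper_force: 65.3
```

Emit:
play_rows(
  series=[
    {"x": 0, "y": 0, "z": 0, "rx": 0, "ry": 0, "rz": 0},
    {"x": 0, "y": 0, "z": 0, "rx": 0, "ry": 0, "rz": 0},
    {"x": 0, "y": 0, "z": 0, "rx": 0, "ry": 0, "rz": 0},
    {"x": 0, "y": 0, "z": 0, "rx": 0, "ry": 0, "rz": 0},
    {"x": 0, "y": 0, "z": 0, "rx": 0, "ry": 0, "rz": 0},
  ],
  fingers=-1,
)

```text
t: 10.35
eef_pos: [0.4555, -0.2832, 0.2036]
orientation: [-3.14, -0.0, 0.041]
force: [-0.8, 0.0, 0.3]
grip_width: 0.0856
gripper_force: 0.0
```

Emit:
play_rows(
  series=[
    {"x": 0, "y": 0, "z": -0.02, "rx": 0, "ry": 0, "rz": 0},
    {"x": 0, "y": 0, "z": -0.03, "rx": 0, "ry": 0, "rz": 0},
    {"x": 0, "y": 0, "z": -0.03, "rx": 0, "ry": 0, "rz": 0},
    {"x": 0, "y": 0, "z": -0.03, "rx": 0, "ry": 0, "rz": 0},
    {"x": 0, "y": 0, "z": -0.03, "rx": 0, "ry": 0, "rz": 0},
  ],
)

```text
t: 10.85
eef_pos: [0.4552, -0.2832, 0.3448]
orientation: [-3.14, -0.0, 0.041]
force: [-0.2, -0.6, -0.2]
grip_width: 0.0856
gripper_force: 0.0
```

Emit:
play_rows(
  series=[
    {"x": 0, "y": -0.05, "z": -0.02, "rx": 0, "ry": 0, "rz": 0},
    {"x": 0, "y": -0.05, "z": -0.02, "rx": 0, "ry": 0, "rz": 0},
    {"x": 0, "y": -0.05, "z": 0, "rx": 0, "ry": 0, "rz": 0},
    {"x": 0, "y": -0.05, "z": 0, "rx": 0, "ry": 0, "rz": 0},
    {"x": 0, "y": 0, "z": 0, "rx": 0, "ry": 0, "rz": 0},
  ],
)

```text
t: 11.35
eef_pos: [0.4459, -0.0857, 0.3813]
orientation: [-3.137, 0.0, 0.048]
force: [-0.9, -0.3, -0.3]
grip_width: 0.0853
gripper_force: 0.0
```

```bash
python3 log.py; python3 -c "
from h import *
s=cam('top'); cv2.imwrite('pics/g4.png',cv2.resize(s['color'][185:265,300:380],(560,560),interpolation=2)[:,:,::-1])" | tail -7
```

```text
11.35 [-0.345  0.109  1.783  0.005  1.251  1.177] [ 0.4459 -0.0857  0.3813] [-3.137  0.     0.048] [-0.9 -0.3 -0.3] 0.08529943352478189
```

View pics/g4.png

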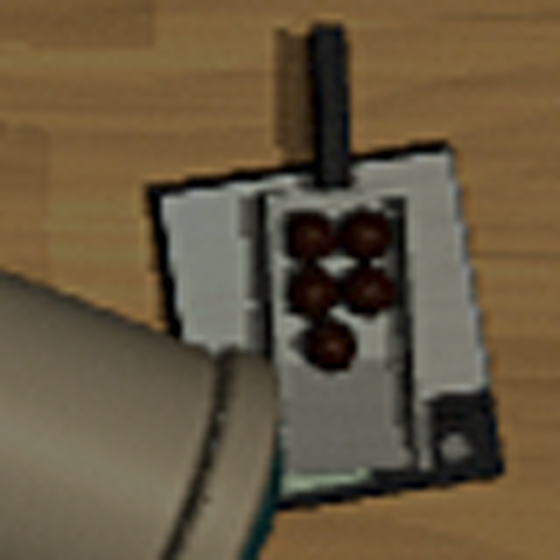

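The tray stands centred on the scale with all five truffles in it. The handle runs from its tip at about (346.7,189) to its root at (347.6,211).

```bash
python3 -c "
from go import *
s=cam('top')
a=ray(s,346.7,189,.058);b=ray(s,347.6,211.1,.058); d=a-b; psi=np.arctan2(d[1],d[0]);print(a,b,np.linalg.norm(d),psi)
print('tray c est from tip',a-.132*np.array([np.cos(.042),np.sin(.042),0]), 'expected', .4555,-.2832)
c=np.array([.455,-.2835]); u=np.array([np.cos(.042),np.sin(.042)])
g=c+.088*u; print(g)
rows(np.r_[g,.275],R.from_euler('xyz',[np.pi,0,.042]),6)
"
```

```text
[ 0.5857 -0.275   0.058 ] [ 0.5193 -0.2786  0.058 ] 0.06649751875070228 0.05416383803687977
tray c est from tip [ 0.45381641 -0.28054237  0.058     ] expected 0.4555 -0.2832
[ 0.5429224  -0.27980509]
1 0.015 0.032 0.018 | -0.0 -0.0 0.0
2 0.014 0.033 0.017 | -0.0 -0.0 0.001
3 0.015 0.032 0.018 | -0.0 -0.0 0.0
4 0.014 0.033 0.018 | -0.001 -0.001 0.001
5 0.015 0.032 0.018 | 0.0 0.0 0.0
6 0.014 0.032 0.017 | 0.0 0.0 0.001
ik [-0.59  0.42  1.62  0.    1.1   0.94] 0.0 end err [ 0.0003 -0.0002 -0.0002] [ 0.  0. -0.]
```

Emit:
play_rows(
  series=[
    {"x": 0.015, "y": 0.032, "z": 0.018, "rx": 0, "ry": 0, "rz": 0},
    {"x": 0.014, "y": 0.032, "z": 0.017, "rx": 0, "ry": 0, "rz": 0},
    {"x": 0.015, "y": 0.032, "z": 0.018, "rx": 0, "ry": 0, "rz": 0},
    {"x": 0.014, "y": 0.032, "z": 0.018, "rx": 0, "ry": 0, "rz": 0},
    {"x": 0.015, "y": 0.032, "z": 0.018, "rx": 0, "ry": 0, "rz": 0},
  ],
)

```text
t: 11.95
eef_pos: [0.5272, -0.2509, 0.2906]
orientation: [-3.14, -0.0, 0.039]
force: [-0.2, -0.1, 0.8]
grip_width: 0.0857
gripper_force: 0.0
```

Emit:
play_rows(
  series=[
    {"x": 0.014, "y": 0.032, "z": 0.017, "rx": 0, "ry": 0, "rz": 0},
    {"x": 0, "y": 0, "z": 0, "rx": 0, "ry": 0, "rz": 0},
    {"x": 0, "y": 0, "z": 0, "rx": 0, "ry": 0, "rz": 0},
  ],
)

```text
t: 12.25
eef_pos: [0.5418, -0.281, 0.2734]
orientation: [-3.139, 0.002, 0.038]
force: [-0.2, 0.3, -0.6]
grip_width: 0.0853
gripper_force: 0.0
```

```bash
python3 -c "
from go import *
rows(np.array([.543,-.278,.204]),R.from_euler('xyz',[np.pi,0,.042]),4)"
```

```text
1 0.0 -0.001 0.017 | -0.001 0.0 -0.001
2 0.001 -0.0 0.018 | -0.0 0.001 -0.001
3 0.0 -0.001 0.017 | -0.001 0.0 -0.001
4 0.0 -0.001 0.017 | -0.001 0.001 -0.001
ik [-0.59  0.5   1.7  -0.    0.95  0.94] 0.0 end err [ 0.0004 -0.0002 -0.0004] [ 0. -0.  0.]
```

Emit:
play_rows(
  series=[
    {"x": 0.001, "y": -0.001, "z": 0.018, "rx": -0.001, "ry": 0.001, "rz": -0.001},
    {"x": 0, "y": -0.001, "z": 0.018, "rx": -0.001, "ry": 0.001, "rz": -0.001},
    {"x": 0, "y": -0.001, "z": 0.018, "rx": 0, "ry": 0, "rz": -0.001},
    {"x": 0, "y": 0, "z": 0.01, "rx": 0, "ry": 0, "rz": 0},
    {"x": 0, "y": 0, "z": 0.0055, "rx": 0, "ry": 0, "rz": 0},
  ],
)

```text
t: 12.75
eef_pos: [0.5428, -0.2754, 0.205]
orientation: [-3.142, -0.002, 0.045]
force: [-0.3, -0.1, 0.8]
grip_width: 0.0853
gripper_force: 0.0
```

Emit:
play_rows(
  series=[
    {"x": 0, "y": 0, "z": 0, "rx": 0, "ry": 0, "rz": 0},
    {"x": 0, "y": 0, "z": 0, "rx": 0, "ry": 0, "rz": 0},
  ],
)

```text
t: 12.95
eef_pos: [0.5435, -0.2759, 0.206]
orientation: [3.14, -0.003, 0.044]
force: [-0.6, -0.5, 0.4]
grip_width: 0.0854
gripper_force: 0.0
```

Emit:
play_rows(
  series=[
    {"x": 0, "y": 0, "z": 0, "rx": 0, "ry": 0, "rz": 0},
    {"x": 0, "y": 0, "z": 0, "rx": 0, "ry": 0, "rz": 0},
    {"x": 0, "y": 0, "z": 0, "rx": 0, "ry": 0, "rz": 0},
    {"x": 0, "y": 0, "z": 0, "rx": 0, "ry": 0, "rz": 0},
    {"x": 0, "y": 0, "z": 0, "rx": 0, "ry": 0, "rz": 0},
  ],
  fingers=1,
)

```text
t: 13.45
eef_pos: [0.5434, -0.2759, 0.2054]
orientation: [3.141, -0.003, 0.045]
force: [-1.3, -3.8, 3.9]
grip_width: 0.0132
gripper_force: 60.2
```

Emit:
play_rows(
  series=[
    {"x": 0, "y": 0, "z": 0, "rx": 0, "ry": 0, "rz": 0},
    {"x": 0, "y": 0, "z": 0, "rx": 0, "ry": 0, "rz": 0},
    {"x": 0, "y": 0, "z": 0, "rx": 0, "ry": 0, "rz": 0},
    {"x": 0, "y": 0, "z": 0, "rx": 0, "ry": 0, "rz": 0},
    {"x": 0, "y": 0, "z": 0, "rx": 0, "ry": 0, "rz": 0},
  ],
)

```text
t: 13.95
eef_pos: [0.5434, -0.2759, 0.2054]
orientation: [3.141, -0.003, 0.044]
force: [-0.8, -0.7, 3.5]
grip_width: 0.0133
gripper_force: 60.3
```

Emit:
play_rows(
  series=[
    {"x": 0, "y": 0, "z": -0.004, "rx": 0, "ry": 0, "rz": 0},
    {"x": 0, "y": 0, "z": -0.01, "rx": 0, "ry": 0, "rz": 0},
    {"x": 0, "y": 0, "z": -0.014, "rx": 0, "ry": 0, "rz": 0},
    {"x": 0, "y": 0, "z": -0.016, "rx": 0, "ry": 0, "rz": 0},
    {"x": 0, "y": 0, "z": -0.016, "rx": 0, "ry": 0, "rz": 0},
  ],
)

```text
t: 14.45
eef_pos: [0.543, -0.2755, 0.2658]
orientation: [-3.141, -0.002, 0.044]
force: [0.3, 0.2, -1.9]
grip_width: 0.0128
gripper_force: 59.5
```

Emit:
play_rows(
  series=[
    {"x": 0, "y": 0, "z": -0.016, "rx": 0, "ry": 0, "rz": 0},
    {"x": 0, "y": 0, "z": -0.012, "rx": 0, "ry": 0, "rz": 0},
    {"x": 0, "y": 0, "z": -0.008, "rx": 0, "ry": 0, "rz": 0},
    {"x": 0, "y": 0, "z": -0.004, "rx": 0, "ry": 0, "rz": 0},
    {"x": 0, "y": 0, "z": 0, "rx": 0, "ry": 0, "rz": 0},
  ],
)

```text
t: 14.95
eef_pos: [0.5431, -0.2757, 0.3054]
orientation: [3.141, -0.003, 0.044]
force: [0.2, 1.1, -2.3]
grip_width: 0.0126
gripper_force: 59.5
```

```bash
cat >> go.py <<'E'
def path(fn,n,q0,ramp=4):
    # fn(f)->(p,R); trapezoid timing; start from measured pose
    s=r.read_state(); pc=s['eef_pos']; Rc=R.from_euler('xyz',s['orientation']); q=s['joints']
    w=np.minimum(1,np.minimum(np.arange(1,n+1),np.arange(n,0,-1))/ramp); F=np.cumsum(w)/w.sum(); e=dq=0; out=[]
    for f in F:
        pt,Rn=fn(f); a=Rc.inv().apply(pt-pc).round(3); b=(Rc.inv()*Rn).as_rotvec().round(3)
        out.append(dict(zip(['x','y','z','rx','ry','rz'],[float(v)+0. for v in [*a,*b]]))); pc=pc+Rc.apply(a); Rc=Rc*R.from_rotvec(b)
        qn,ee=ik(pc,Rc,q); e=max(e,ee); dq=max(dq,np.abs(qn-q).max()); q=qn
    for i in range(0,n,5): print(json.dumps(out[i:i+5]))
    print('ikerr',e,'maxdq',dq,'end q',q.round(2),pc.round(4))
def lin(p,Rt):
    s=r.read_state(); p0=s['eef_pos']; R0=R.from_euler('xyz',s['orientation']); d=(Rt*R0.inv()).as_rotvec()
    return lambda f:(p0+(p-p0)*f, R.from_rotvec(d*f)*R0)
E
python3 log.py; python3 -c "
from go import *
p,T=pose(2.0,0,.12); print(p)
path(lin(p,T),40,None)"
```

```text
14.95 [-5.840e-01  3.940e-01  1.583e+00  1.000e-03  1.162e+00  9.420e-01] [ 0.5431 -0.2757  0.3054] [ 3.141e+00 -3.000e-03  4.400e-02] [ 0.2  1.1 -2.3] 0.012585873554193834
[0.35408733 0.39676197 0.2987    ]
[{"x": -0.001, "y": -0.005, "z": 0.0, "rx": 0.0, "ry": 0.0, "rz": -0.013}, {"x": -0.002, "y": -0.009, "z": 0.0, "rx": 0.0, "ry": 0.0, "rz": -0.027}, {"x": -0.003, "y": -0.014, "z": 0.0, "rx": 0.0, "ry": 0.0, "rz": -0.039}, {"x": -0.003, "y": -0.018, "z": 0.0, "rx": 0.0, "ry": 0.0, "rz": -0.053}, {"x": -0.001, "y": -0.019, "z": 0.001, "rx": 0.0, "ry": 0.0, "rz": -0.053}]
[{"x": -0.001, "y": -0.019, "z": 0.0, "rx": 0.0, "ry": 0.0, "rz": -0.053}, {"x": 0.0, "y": -0.019, "z": 0.0, "rx": 0.0, "ry": 0.0, "rz": -0.053}, {"x": 0.001, "y": -0.019, "z": 0.0, "rx": 0.001, "ry": 0.0, "rz": -0.053}, {"x": 0.002, "y": -0.019, "z": 0.0, "rx": 0.0, "ry": 0.0, "rz": -0.052}, {"x": 0.003, "y": -0.018, "z": 0.0, "rx": 0.0, "ry": 0.0, "rz": -0.053}]
[{"x": 0.004, "y": -0.019, "z": 0.001, "rx": 0.0, "ry": 0.0, "rz": -0.053}, {"x": 0.005, "y": -0.018, "z": 0.0, "rx": 0.0, "ry": 0.0, "rz": -0.053}, {"x
[... 1470 characters left out ...]
 {"x": 0.018, "y": -0.004, "z": 0.001, "rx": 0.0, "ry": 0.0, "rz": -0.053}, {"x": 0.019, "y": -0.003, "z": 0.0, "rx": 0.0, "ry": 0.0, "rz": -0.053}, {"x": 0.019, "y": -0.001, "z": 0.0, "rx": 0.0, "ry": 0.0, "rz": -0.053}]
[{"x": 0.019, "y": -0.001, "z": 0.0, "rx": 0.0, "ry": 0.0, "rz": -0.052}, {"x": 0.019, "y": 0.001, "z": 0.0, "rx": 0.0, "ry": 0.0, "rz": -0.053}, {"x": 0.014, "y": 0.001, "z": 0.0, "rx": 0.0, "ry": 0.0, "rz": -0.04}, {"x": 0.009, "y": 0.001, "z": 0.001, "rx": 0.0, "ry": 0.0, "rz": -0.026}, {"x": 0.005, "y": 0.001, "z": 0.0, "rx": 0.0, "ry": 0.0, "rz": -0.014}]
ikerr 3.218505973887065e-11 maxdq 0.043565526372690816 end q [0.71 0.3  1.76 0.   1.09 0.28] [0.3544 0.3971 0.2983]
```

Emit:
play_rows(
  series=[
    {"x": -0.001, "y": -0.005, "z": 0, "rx": 0, "ry": 0, "rz": -0.013},
    {"x": -0.002, "y": -0.009, "z": 0, "rx": 0, "ry": 0, "rz": -0.027},
    {"x": -0.003, "y": -0.014, "z": 0, "rx": 0, "ry": 0, "rz": -0.039},
    {"x": -0.003, "y": -0.018, "z": 0, "rx": 0, "ry": 0, "rz": -0.053},
    {"x": -0.001, "y": -0.019, "z": 0.001, "rx": 0, "ry": 0, "rz": -0.053},
  ],
)

```text
t: 15.45
eef_pos: [0.5249, -0.2106, 0.3038]
orientation: [-3.141, -0.002, 0.233]
force: [0.0, -0.2, -2.0]
grip_width: 0.0132
gripper_force: 59.5
```

Emit:
play_rows(
  series=[
    {"x": -0.001, "y": -0.019, "z": 0, "rx": 0, "ry": 0, "rz": -0.053},
    {"x": 0, "y": -0.019, "z": 0, "rx": 0, "ry": 0, "rz": -0.053},
    {"x": 0.001, "y": -0.019, "z": 0, "rx": 0, "ry": 0, "rz": -0.053},
    {"x": 0.002, "y": -0.019, "z": 0, "rx": 0, "ry": 0, "rz": -0.053},
    {"x": 0.003, "y": -0.018, "z": 0, "rx": 0, "ry": 0, "rz": -0.053},
  ],
)

```text
t: 15.95
eef_pos: [0.4989, -0.1198, 0.3042]
orientation: [3.14, -0.002, 0.499]
force: [-0.1, -0.0, -2.7]
grip_width: 0.0129
gripper_force: 59.4
```

Emit:
play_rows(
  series=[
    {"x": 0.004, "y": -0.019, "z": 0.001, "rx": 0, "ry": 0, "rz": -0.053},
    {"x": 0.005, "y": -0.018, "z": 0, "rx": 0, "ry": 0, "rz": -0.053},
    {"x": 0.006, "y": -0.018, "z": 0, "rx": 0, "ry": 0, "rz": -0.053},
    {"x": 0.007, "y": -0.017, "z": 0, "rx": 0, "ry": 0, "rz": -0.053},
    {"x": 0.008, "y": -0.017, "z": 0, "rx": 0, "ry": 0, "rz": -0.053},
  ],
)

```text
t: 16.45
eef_pos: [0.4733, -0.0294, 0.3031]
orientation: [3.14, -0.002, 0.764]
force: [-0.6, 0.4, -1.9]
grip_width: 0.0135
gripper_force: 59.5
```

Emit:
play_rows(
  series=[
    {"x": 0.009, "y": -0.017, "z": 0, "rx": 0, "ry": 0, "rz": -0.053},
    {"x": 0.01, "y": -0.016, "z": 0.001, "rx": 0, "ry": 0, "rz": -0.053},
    {"x": 0.01, "y": -0.016, "z": 0, "rx": 0, "ry": 0, "rz": -0.053},
    {"x": 0.012, "y": -0.015, "z": 0, "rx": 0, "ry": 0, "rz": -0.053},
    {"x": 0.012, "y": -0.014, "z": 0, "rx": 0, "ry": 0, "rz": -0.053},
  ],
)

```text
t: 16.95
eef_pos: [0.4481, 0.0618, 0.302]
orientation: [3.139, -0.001, 1.029]
force: [0.8, 1.2, -2.3]
grip_width: 0.0129
gripper_force: 59.5
```

Emit:
play_rows(
  series=[
    {"x": 0.013, "y": -0.014, "z": 0, "rx": 0, "ry": 0, "rz": -0.053},
    {"x": 0.013, "y": -0.013, "z": 0.001, "rx": 0, "ry": 0, "rz": -0.053},
    {"x": 0.014, "y": -0.013, "z": 0, "rx": 0, "ry": 0, "rz": -0.053},
    {"x": 0.015, "y": -0.011, "z": 0, "rx": 0, "ry": 0, "rz": -0.053},
    {"x": 0.016, "y": -0.011, "z": 0, "rx": 0, "ry": 0, "rz": -0.053},
  ],
)

```text
t: 17.45
eef_pos: [0.4221, 0.1526, 0.3009]
orientation: [3.139, -0.001, 1.294]
force: [-0.9, 0.5, -2.9]
grip_width: 0.0134
gripper_force: 59.5
```

Emit:
play_rows(
  series=[
    {"x": 0.016, "y": -0.01, "z": 0, "rx": 0, "ry": 0, "rz": -0.053},
    {"x": 0.016, "y": -0.009, "z": 0, "rx": 0, "ry": 0, "rz": -0.053},
    {"x": 0.017, "y": -0.009, "z": 0.001, "rx": 0, "ry": 0, "rz": -0.053},
    {"x": 0.018, "y": -0.007, "z": 0, "rx": 0, "ry": 0, "rz": -0.053},
    {"x": 0.017, "y": -0.006, "z": 0, "rx": 0, "ry": 0, "rz": -0.053},
  ],
)

```text
t: 17.95
eef_pos: [0.3962, 0.2428, 0.2998]
orientation: [3.139, 0.0, 1.559]
force: [0.6, 0.0, -2.0]
grip_width: 0.0129
gripper_force: 59.4
```

Emit:
play_rows(
  series=[
    {"x": 0.019, "y": -0.006, "z": 0, "rx": 0, "ry": 0, "rz": -0.053},
    {"x": 0.018, "y": -0.004, "z": 0, "rx": 0, "ry": 0, "rz": -0.053},
    {"x": 0.018, "y": -0.004, "z": 0.001, "rx": 0, "ry": 0, "rz": -0.053},
    {"x": 0.019, "y": -0.003, "z": 0, "rx": 0, "ry": 0, "rz": -0.053},
    {"x": 0.019, "y": -0.001, "z": 0, "rx": 0, "ry": 0, "rz": -0.053},
  ],
)

```text
t: 18.45
eef_pos: [0.3697, 0.3339, 0.2986]
orientation: [3.14, 0.001, 1.824]
force: [-0.5, 0.1, -3.0]
grip_width: 0.0132
gripper_force: 59.4
```

Emit:
play_rows(
  series=[
    {"x": 0.019, "y": -0.001, "z": 0, "rx": 0, "ry": 0, "rz": -0.053},
    {"x": 0.019, "y": 0.001, "z": 0, "rx": 0, "ry": 0, "rz": -0.053},
    {"x": 0.014, "y": 0.001, "z": 0, "rx": 0, "ry": 0, "rz": -0.04},
    {"x": 0.009, "y": 0.001, "z": 0.001, "rx": 0, "ry": 0, "rz": -0.026},
    {"x": 0.005, "y": 0.001, "z": 0, "rx": 0, "ry": 0, "rz": -0.014},
  ],
)

```text
t: 18.95
eef_pos: [0.3523, 0.3973, 0.2974]
orientation: [3.14, 0.002, 2.008]
force: [-0.6, -0.7, -2.1]
grip_width: 0.0128
gripper_force: 59.5
```

Emit:
play_rows(
  series=[
    {"x": 0, "y": 0, "z": 0, "rx": 0, "ry": 0, "rz": 0},
    {"x": 0, "y": 0, "z": 0, "rx": 0, "ry": 0, "rz": 0},
  ],
)

```text
t: 19.15
eef_pos: [0.3529, 0.3962, 0.2975]
orientation: [3.14, 0.002, 2.005]
force: [0.4, -0.5, -2.7]
grip_width: 0.013
gripper_force: 59.5
```

```bash
python3 log.py; python3 -c "
from h import *
s=cam('top'); b=cam('side'); cv2.imwrite('pics/g5.png',np.hstack([cv2.resize(s['color'][170:290,110:230],(400,400),interpolation=2),cv2.resize(b['color'][180:330,150:300],(400,400),interpolation=2)])[:,:,::-1])"
```

```text
19.15 [ 0.713  0.294  1.765 -0.002  1.081  0.279] [0.3529 0.3962 0.2975] [3.140e+00 2.000e-03 2.005e+00] [ 0.4 -0.5 -2.7] 0.012957399331040153
```

View pics/g5.png

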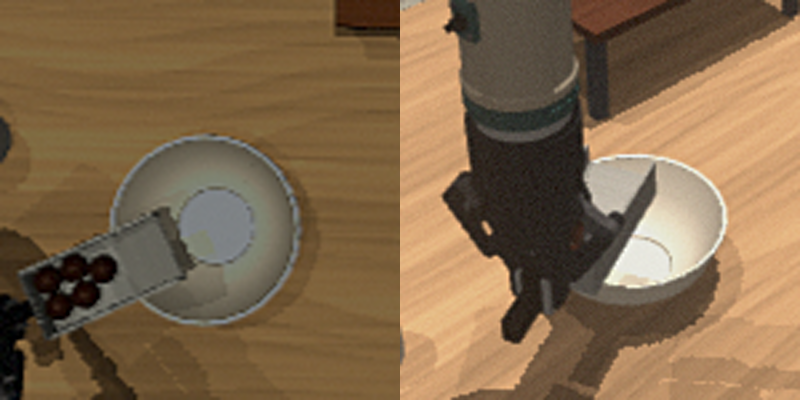

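All five truffles are still in the tray, and the spout is over the handle side of the bowl's centre. Next is the tip.

```bash
python3 -c "
from go import *
def fn(f):
    th=1.05*f; c=np.interp(th,[0,.32,1.05],[.119,.072,.055]); return pose(2.005,th,c,.018)
path(fn,25,None,3)"
```

```text
[{"x": -0.004, "y": 0.0, "z": 0.0, "rx": 0.002, "ry": 0.017, "rz": 0.0}, {"x": -0.005, "y": 0.0, "z": 0.0, "rx": 0.0, "ry": 0.03, "rz": 0.0}, {"x": -0.008, "y": 0.0, "z": 0.0, "rx": 0.0, "ry": 0.046, "rz": 0.0}, {"x": -0.008, "y": 0.0, "z": 0.0, "rx": 0.0, "ry": 0.046, "rz": 0.0}, {"x": -0.009, "y": 0.0, "z": 0.0, "rx": 0.0, "ry": 0.045, "rz": 0.0}]
[{"x": -0.008, "y": 0.0, "z": 0.001, "rx": 0.0, "ry": 0.046, "rz": 0.0}, {"x": -0.009, "y": 0.0, "z": 0.0, "rx": 0.0, "ry": 0.046, "rz": 0.0}, {"x": -0.01, "y": 0.0, "z": 0.0, "rx": 0.0, "ry": 0.045, "rz": 0.0}, {"x": -0.008, "y": 0.0, "z": -0.005, "rx": 0.0, "ry": 0.046, "rz": 0.0}, {"x": -0.008, "y": 0.0, "z": -0.006, "rx": 0.0, "ry": 0.046, "rz": 0.0}]
[{"x": -0.008, "y": 0.0, "z": -0.005, "rx": 0.0, "ry": 0.045, "rz": 0.0}, {"x": -0.008, "y": 0.0, "z": -0.005, "rx": 0.0, "ry": 0.046, "rz": 0.0}, {"x": -0.008, "y": 0.0, "z": -0.006, "rx": 0.0, "ry": 0.045, "rz": 0.0}, {"x": -0.008, "y": 0.0, "z": -0.005, "rx": 0.0, "ry": 0.046, "rz": 0.0}, {"x": -0.009, "y": 0.0, "z": -0.005, "rx": 0.0, "ry": 0.046, "rz": 0.0}]
[{"x": -0.008, "y": 0.0, "z": -0.006, "rx": 0.0, "ry": 0.045, "rz": 0.0}, {"x": -0.009, "y": 0.0, "z": -0.005, "rx": 0.0, "ry": 0.046, "rz": 0.0}, {"x": -0.008, "y": 0.0, "z": -0.005, "rx": 0.0, "ry": 0.046, "rz": 0.0}, {"x": -0.009, "y": 0.0, "z": -0.006, "rx": 0.0, "ry": 0.045, "rz": 0.0}, {"x": -0.009, "y": 0.0, "z": -0.005, "rx": 0.0, "ry": 0.046, "rz": 0.0}]
[{"x": -0.008, "y": 0.0, "z": -0.006, "rx": 0.0, "ry": 0.046, "rz": 0.0}, {"x": -0.009, "y": 0.0, "z": -0.005, "rx": 0.0, "ry": 0.045, "rz": 0.0}, {"x": -0.009, "y": 0.0, "z": -0.006, "rx": 0.0, "ry": 0.046, "rz": 0.0}, {"x": -0.006, "y": 0.0, "z": -0.003, "rx": 0.0, "ry": 0.03, "rz": 0.0}, {"x": -0.003, "y": 0.0, "z": -0.002, "rx": 0.0, "ry": 0.016, "rz": 0.0}]
ikerr 2.020680844871947e-11 maxdq 0.06695327838196909 end q [-0.04  0.43  1.94  0.89  1.49 -0.9 ] [0.4435 0.2008 0.2721]
```

Emit:
play_rows(
  series=[
    {"x": -0.004, "y": 0, "z": 0, "rx": 0.002, "ry": 0.017, "rz": 0},
    {"x": -0.005, "y": 0, "z": 0, "rx": 0, "ry": 0.03, "rz": 0},
    {"x": -0.008, "y": 0, "z": 0, "rx": 0, "ry": 0.046, "rz": 0},
    {"x": -0.008, "y": 0, "z": 0, "rx": 0, "ry": 0.046, "rz": 0},
    {"x": -0.009, "y": 0, "z": 0, "rx": 0, "ry": 0.045, "rz": 0},
  ],
)

```text
t: 19.75
eef_pos: [0.3675, 0.3651, 0.2953]
orientation: [3.141, -0.185, 2.005]
force: [-0.3, 0.7, -2.9]
grip_width: 0.0126
gripper_force: 59.5
```

Emit:
play_rows(
  series=[
    {"x": -0.008, "y": 0, "z": 0.001, "rx": 0, "ry": 0.046, "rz": 0},
    {"x": -0.009, "y": 0, "z": 0, "rx": 0, "ry": 0.046, "rz": 0},
    {"x": -0.01, "y": 0, "z": 0, "rx": 0, "ry": 0.045, "rz": 0},
    {"x": -0.008, "y": 0, "z": -0.005, "rx": 0, "ry": 0.046, "rz": 0},
    {"x": -0.008, "y": 0, "z": -0.006, "rx": 0, "ry": 0.046, "rz": 0},
  ],
)

```text
t: 20.25
eef_pos: [0.3863, 0.3241, 0.2929]
orientation: [3.141, -0.413, 2.005]
force: [0.1, 0.1, -2.9]
grip_width: 0.0128
gripper_force: 59.5
```

Emit:
play_rows(
  series=[
    {"x": -0.008, "y": 0, "z": -0.005, "rx": 0, "ry": 0.045, "rz": 0},
    {"x": -0.008, "y": 0, "z": -0.005, "rx": 0, "ry": 0.046, "rz": 0},
    {"x": -0.008, "y": 0, "z": -0.006, "rx": 0, "ry": 0.045, "rz": 0},
    {"x": -0.008, "y": 0, "z": -0.005, "rx": 0, "ry": 0.046, "rz": 0},
    {"x": -0.009, "y": 0, "z": -0.005, "rx": 0, "ry": 0.046, "rz": 0},
  ],
)

```text
t: 20.75
eef_pos: [0.4069, 0.2803, 0.2963]
orientation: [3.139, -0.641, 2.006]
force: [-0.0, -0.1, -1.6]
grip_width: 0.0131
gripper_force: 59.6
```

Emit:
play_rows(
  series=[
    {"x": -0.008, "y": 0, "z": -0.006, "rx": 0, "ry": 0.045, "rz": 0},
    {"x": -0.009, "y": 0, "z": -0.005, "rx": 0, "ry": 0.046, "rz": 0},
    {"x": -0.008, "y": 0, "z": -0.005, "rx": 0, "ry": 0.046, "rz": 0},
    {"x": -0.009, "y": 0, "z": -0.006, "rx": 0, "ry": 0.045, "rz": 0},
    {"x": -0.009, "y": 0, "z": -0.005, "rx": 0, "ry": 0.046, "rz": 0},
  ],
)

```text
t: 21.25
eef_pos: [0.4281, 0.235, 0.2875]
orientation: [3.138, -0.868, 2.007]
force: [0.4, -0.2, -1.2]
grip_width: 0.0128
gripper_force: 59.6
```

Emit:
play_rows(
  series=[
    {"x": -0.008, "y": 0, "z": -0.006, "rx": 0, "ry": 0.046, "rz": 0},
    {"x": -0.009, "y": 0, "z": -0.005, "rx": 0, "ry": 0.045, "rz": 0},
    {"x": -0.009, "y": 0, "z": -0.006, "rx": 0, "ry": 0.046, "rz": 0},
    {"x": -0.006, "y": 0, "z": -0.003, "rx": 0, "ry": 0.03, "rz": 0},
    {"x": -0.003, "y": 0, "z": -0.002, "rx": 0, "ry": 0.016, "rz": 0},
  ],
)

```text
t: 21.75
eef_pos: [0.4441, 0.2005, 0.2716]
orientation: [3.141, -1.051, 2.004]
force: [-0.4, -0.3, -0.9]
grip_width: 0.013
gripper_force: 59.7
```

Emit:
play_rows(
  series=[
    {"x": 0, "y": 0, "z": 0, "rx": 0, "ry": 0, "rz": 0},
    {"x": 0, "y": 0, "z": 0, "rx": 0, "ry": 0, "rz": 0},
    {"x": 0, "y": 0, "z": 0, "rx": 0, "ry": 0, "rz": 0},
    {"x": 0, "y": 0, "z": 0, "rx": 0, "ry": 0, "rz": 0},
    {"x": 0, "y": 0, "z": 0, "rx": 0, "ry": 0, "rz": 0},
  ],
)

```text
t: 22.25
eef_pos: [0.4433, 0.2018, 0.2723]
orientation: [3.141, -1.05, 2.007]
force: [-0.1, 0.3, -1.2]
grip_width: 0.0125
gripper_force: 59.7
```

Emit:
play_rows(
  series=[
    {"x": 0, "y": 0, "z": 0, "rx": 0, "ry": 0, "rz": 0},
    {"x": 0, "y": 0, "z": 0, "rx": 0, "ry": 0, "rz": 0},
    {"x": 0, "y": 0, "z": 0, "rx": 0, "ry": 0, "rz": 0},
    {"x": 0, "y": 0, "z": 0, "rx": 0, "ry": 0, "rz": 0},
    {"x": 0, "y": 0, "z": 0, "rx": 0, "ry": 0, "rz": 0},
  ],
)

```text
t: 22.75
eef_pos: [0.4435, 0.2015, 0.2721]
orientation: [-3.142, -1.051, 2.005]
force: [0.2, -1.3, -1.1]
grip_width: 0.0129
gripper_force: 59.7
```

```bash
python3 log.py; python3 -c "
from h import *
s=cam('top'); b=cam('side'); cv2.imwrite('pics/g6.png',np.hstack([cv2.resize(s['color'][180:290,115:225],(400,400),interpolation=2),cv2.resize(b['color'][170:330,150:310],(400,400),interpolation=2)])[:,:,::-1])
for n,m in(('top',s),('side',b)):
  c=m['color'].astype(int); k=((c[...,0]-c[...,2]>12)&(c.mean(2)<60)).astype(np.uint8)
  N,l,st,ce=cv2.connectedComponentsWithStats(k); print(n,[(*st[i][:5],) for i in range(1,N) if 8<st[i][4]<400 and (130<ce[i][0]<300)])
"
```

```text
22.75 [-0.036  0.426  1.942  0.888  1.49  -0.895] [0.4435 0.2015 0.2721] [-3.142 -1.051  2.005] [ 0.2 -1.3 -1.1] 0.012930020848588346
top [(np.int32(240), np.int32(138), np.int32(14), np.int32(8), np.int32(23)), (np.int32(238), np.int32(191), np.int32(19), np.int32(20), np.int32(45)), (np.int32(198), np.int32(202), np.int32(15), np.int32(12), np.int32(30)), (np.int32(192), np.int32(206), np.int32(5), np.int32(6), np.int32(10)), (np.int32(178), np.int32(213), np.int32(16), np.int32(8), np.int32(25)), (np.int32(218), np.int32(217), np.int32(24), np.int32(43), np.int32(263)), (np.int32(188), np.int32(220), np.int32(26), np.int32(35), np.int32(190)), (np.int32(148), np.int32(222), np.int32(8), np.int32(7), np.int32(25)), (np.int32(219), np.int32(230), np.int32(5), np.int32(6), np.int32(11)), (np.int32(254), np.int32(273), np.int32(4), np.int32(7), np.int32(11)), (np.int32(205), np.int32(321), np.int32(10), np.int32(2), np.int32(13)), (np.int32(191), np.int32(330), np.int32(14), np.int32(9), np.int32(59)), (np.int32(106), np.int32(332), np.int32(66), np.int32(24), np.int32(361)), (np.int3
[... 540 characters left out ...]
), np.int32(7), np.int32(22), np.int32(69)), (np.int32(210), np.int32(203), np.int32(7), np.int32(9), np.int32(15)), (np.int32(242), np.int32(210), np.int32(6), np.int32(7), np.int32(11)), (np.int32(209), np.int32(212), np.int32(20), np.int32(38), np.int32(233)), (np.int32(237), np.int32(217), np.int32(4), np.int32(7), np.int32(10)), (np.int32(233), np.int32(218), np.int32(4), np.int32(8), np.int32(13)), (np.int32(242), np.int32(221), np.int32(13), np.int32(13), np.int32(21)), (np.int32(234), np.int32(230), np.int32(7), np.int32(5), np.int32(15)), (np.int32(225), np.int32(241), np.int32(4), np.int32(8), np.int32(14)), (np.int32(223), np.int32(269), np.int32(27), np.int32(18), np.int32(265))]
```

View pics/g6.png

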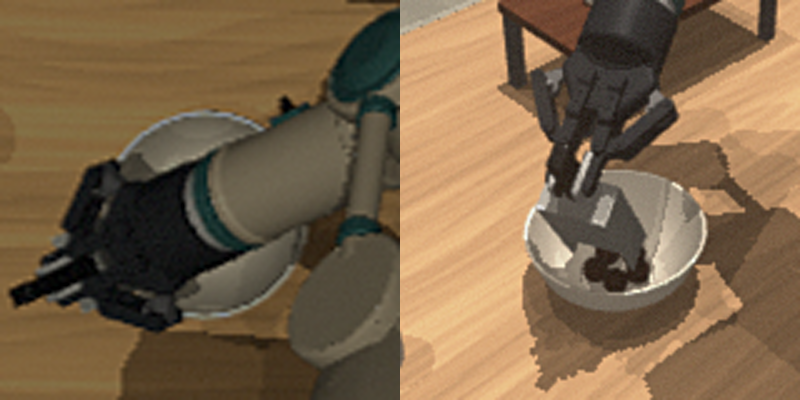

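The truffles lie in the bowl, at about (232,277) in the side image, and the bowl hasn't moved. I hold half a second more, then work out the way back.

Emit:
play_rows(
  series=[
    {"x": 0, "y": 0, "z": 0, "rx": 0, "ry": 0, "rz": 0},
    {"x": 0, "y": 0, "z": 0, "rx": 0, "ry": 0, "rz": 0},
    {"x": 0, "y": 0, "z": 0, "rx": 0, "ry": 0, "rz": 0},
    {"x": 0, "y": 0, "z": 0, "rx": 0, "ry": 0, "rz": 0},
    {"x": 0, "y": 0, "z": 0, "rx": 0, "ry": 0, "rz": 0},
  ],
)

```text
t: 23.35
eef_pos: [0.4435, 0.2015, 0.2721]
orientation: [-3.142, -1.051, 2.005]
force: [0.4, -1.2, -1.2]
grip_width: 0.013
gripper_force: 59.7
```

```bash
python3 -c "
from go import *
def fn(f):
    th=1.05*(1-f); c=np.interp(f,[0,.5,1],[.055,.10,.13]); return pose(2.005,th,c,.018)
path(fn,15,None,3)"
```

```text
[{"x": 0.006, "y": 0.0, "z": 0.002, "rx": 0.0, "ry": -0.028, "rz": 0.0}, {"x": 0.013, "y": 0.0, "z": 0.005, "rx": 0.0, "ry": -0.053, "rz": 0.0}, {"x": 0.02, "y": 0.0, "z": 0.008, "rx": 0.0, "ry": -0.081, "rz": 0.0}, {"x": 0.018, "y": 0.0, "z": 0.007, "rx": 0.0, "ry": -0.081, "rz": 0.0}, {"x": 0.019, "y": 0.0, "z": 0.007, "rx": 0.0, "ry": -0.081, "rz": 0.0}]
[{"x": 0.017, "y": 0.0, "z": 0.007, "rx": 0.0, "ry": -0.081, "rz": 0.0}, {"x": 0.017, "y": 0.0, "z": 0.006, "rx": 0.0, "ry": -0.08, "rz": 0.0}, {"x": 0.016, "y": 0.0, "z": 0.007, "rx": 0.0, "ry": -0.081, "rz": 0.0}, {"x": 0.015, "y": 0.0, "z": 0.008, "rx": 0.0, "ry": -0.081, "rz": 0.0}, {"x": 0.015, "y": 0.0, "z": 0.008, "rx": 0.0, "ry": -0.081, "rz": 0.0}]
[{"x": 0.014, "y": 0.0, "z": 0.007, "rx": 0.0, "ry": -0.08, "rz": 0.0}, {"x": 0.014, "y": 0.0, "z": 0.008, "rx": 0.0, "ry": -0.081, "rz": 0.0}, {"x": 0.013, "y": 0.0, "z": 0.008, "rx": 0.0, "ry": -0.081, "rz": 0.0}, {"x": 0.009, "y": 0.0, "z": 0.005, "rx": 0.0, "ry": -0.054, "rz": 0.0}, {"x": 0.004, "y": 0.0, "z": 0.003, "rx": 0.0, "ry": -0.027, "rz": 0.0}]
ikerr 2.0857331972656823e-09 maxdq 0.10119204305562253 end q [ 0.71  0.28  1.75 -0.    1.11  0.27] [0.3538 0.3946 0.3082]
```

Emit:
play_rows(
  series=[
    {"x": 0.006, "y": 0, "z": 0.002, "rx": 0, "ry": -0.028, "rz": 0},
    {"x": 0.013, "y": 0, "z": 0.005, "rx": 0, "ry": -0.053, "rz": 0},
    {"x": 0.02, "y": 0, "z": 0.008, "rx": 0, "ry": -0.081, "rz": 0},
    {"x": 0.018, "y": 0, "z": 0.007, "rx": 0, "ry": -0.081, "rz": 0},
    {"x": 0.019, "y": 0, "z": 0.007, "rx": 0, "ry": -0.081, "rz": 0},
  ],
)

```text
t: 23.85
eef_pos: [0.414, 0.2643, 0.3161]
orientation: [3.141, -0.723, 2.005]
force: [0.1, -0.1, -1.3]
grip_width: 0.013
gripper_force: 59.6
```

Emit:
play_rows(
  series=[
    {"x": 0.017, "y": 0, "z": 0.007, "rx": 0, "ry": -0.081, "rz": 0},
    {"x": 0.017, "y": 0, "z": 0.006, "rx": 0, "ry": -0.08, "rz": 0},
    {"x": 0.016, "y": 0, "z": 0.007, "rx": 0, "ry": -0.081, "rz": 0},
    {"x": 0.015, "y": 0, "z": 0.008, "rx": 0, "ry": -0.081, "rz": 0},
    {"x": 0.015, "y": 0, "z": 0.008, "rx": 0, "ry": -0.081, "rz": 0},
  ],
)

```text
t: 24.35
eef_pos: [0.3774, 0.3422, 0.3288]
orientation: [3.14, -0.32, 2.006]
force: [0.5, -0.1, -1.1]
grip_width: 0.0133
gripper_force: 59.6
```

Emit:
play_rows(
  series=[
    {"x": 0.014, "y": 0, "z": 0.007, "rx": 0, "ry": -0.08, "rz": 0},
    {"x": 0.014, "y": 0, "z": 0.008, "rx": 0, "ry": -0.081, "rz": 0},
    {"x": 0.013, "y": 0, "z": 0.008, "rx": 0, "ry": -0.081, "rz": 0},
    {"x": 0.009, "y": 0, "z": 0.005, "rx": 0, "ry": -0.054, "rz": 0},
    {"x": 0.004, "y": 0, "z": 0.003, "rx": 0, "ry": -0.027, "rz": 0},
  ],
)

```text
t: 24.85
eef_pos: [0.3523, 0.3958, 0.3084]
orientation: [-3.141, 0.001, 2.007]
force: [-0.2, -0.7, -1.5]
grip_width: 0.0129
gripper_force: 59.5
```

Emit:
play_rows(
  series=[
    {"x": 0, "y": 0, "z": 0, "rx": 0, "ry": 0, "rz": 0},
    {"x": 0, "y": 0, "z": 0, "rx": 0, "ry": 0, "rz": 0},
  ],
)

```text
t: 25.05
eef_pos: [0.3532, 0.3947, 0.3084]
orientation: [-3.141, -0.001, 2.006]
force: [0.5, -0.4, -0.7]
grip_width: 0.0132
gripper_force: 59.5
```

```bash
python3 -c "
from go import *
path(lin(np.array([.543,-.2785,.27]),R.from_euler('xyz',[np.pi,-.003,.044])),30,None)
s=cam('top'); c=s['color'].astype(int)[205:275,138:206]; k=((c.mean(2)<60)).astype(np.uint8); cv2.imwrite('pics/b.png',s['color'][...,::-1])
g=cv2.resize(c.astype(np.uint8),(340,350)).mean(2); print(cv2.connectedComponentsWithStats(k)[2:])
for row in c.mean(2)[:, :].astype(int)[18:52,20:56]: print(''.join('#' if v<60 else ('+' if v<100 else '.') for v in row))"
```

```text
[{"x": -0.006, "y": -0.001, "z": 0.0, "rx": 0.0, "ry": 0.0, "rz": 0.018}, {"x": -0.013, "y": -0.002, "z": 0.001, "rx": 0.0, "ry": 0.0, "rz": 0.036}, {"x": -0.02, "y": -0.002, "z": 0.001, "rx": 0.0, "ry": 0.0, "rz": 0.055}, {"x": -0.025, "y": -0.001, "z": 0.002, "rx": 0.0, "ry": 0.0, "rz": 0.073}, {"x": -0.026, "y": 0.0, "z": 0.001, "rx": 0.0, "ry": 0.0, "rz": 0.072}]
[{"x": -0.026, "y": 0.003, "z": 0.001, "rx": -0.001, "ry": 0.0, "rz": 0.073}, {"x": -0.026, "y": 0.004, "z": 0.002, "rx": 0.0, "ry": 0.0, "rz": 0.073}, {"x": -0.025, "y": 0.006, "z": 0.001, "rx": 0.0, "ry": 0.001, "rz": 0.072}, {"x": -0.024, "y": 0.008, "z": 0.002, "rx": 0.0, "ry": 0.0, "rz": 0.073}, {"x": -0.024, "y": 0.01, "z": 0.001, "rx": 0.0, "ry": 0.0, "rz": 0.073}]
[{"x": -0.024, "y": 0.011, "z": 0.001, "rx": 0.0, "ry": 0.0, "rz": 0.072}, {"x": -0.022, "y": 0.013, "z": 0.002, "rx": -0.001, "ry": 0.0, "rz": 0.073}, {"x": -0.021, "y": 0.015, "z": 0.001, "rx": 0.0, "ry": 0.0, "rz": 0.073}, {"x": -0.021, "y": 0.016, "z": 0.002, "rx": 0.0, "ry": 0.0, "rz": 0.072}, {"x": -0.019, "y": 0.018, "z": 0.001, "rx": 0.0, "ry": 
[... 2865 characters left out ...]
++++...+##+......+#######.........
+++++#...#####......#######+........
+++++#..+######.....+#####+.........
+++++#.+#######..########...........
+++++++###############+.............
+++++##################.............
++++###################.............
+++###########.+#######.............
+++++####++++...######+.............
++++#####++.....+#####+............+
+++++#####.++.....+##+.............+
+++++##++#....+++++................+
++++++++##........................++
+++++++#........................++++
++++++++........................++++
++++++##.......................+++++
++++.+#+......................++++++
++...+++......................+++++.
..++++++++.........+........++++++..
```

The map shows five round truffles in a ring in the bowl. Next I carry the empty tray back.

Emit:
play_rows(
  series=[
    {"x": -0.006, "y": -0.001, "z": 0, "rx": 0, "ry": 0, "rz": 0.018},
    {"x": -0.013, "y": -0.002, "z": 0.001, "rx": 0, "ry": 0, "rz": 0.036},
    {"x": -0.02, "y": -0.002, "z": 0.001, "rx": 0, "ry": 0, "rz": 0.055},
    {"x": -0.025, "y": -0.001, "z": 0.002, "rx": 0, "ry": 0, "rz": 0.073},
    {"x": -0.026, "y": 0, "z": 0.001, "rx": 0, "ry": 0, "rz": 0.072},
  ],
)

```text
t: 25.6
eef_pos: [0.3784, 0.3056, 0.3032]
orientation: [-3.142, 0.001, 1.746]
force: [0.3, -0.5, -1.2]
grip_width: 0.0132
gripper_force: 59.7
```

Emit:
play_rows(
  series=[
    {"x": -0.026, "y": 0.003, "z": 0.001, "rx": -0.001, "ry": 0, "rz": 0.073},
    {"x": -0.026, "y": 0.004, "z": 0.002, "rx": 0, "ry": 0, "rz": 0.073},
    {"x": -0.025, "y": 0.006, "z": 0.001, "rx": 0, "ry": 0.001, "rz": 0.072},
    {"x": -0.024, "y": 0.008, "z": 0.002, "rx": 0, "ry": 0, "rz": 0.073},
    {"x": -0.024, "y": 0.01, "z": 0.001, "rx": 0, "ry": 0, "rz": 0.073},
  ],
)

```text
t: 26.1
eef_pos: [0.4136, 0.1808, 0.2963]
orientation: [3.141, -0.001, 1.382]
force: [0.8, -0.0, -2.0]
grip_width: 0.0127
gripper_force: 59.7
```

Emit:
play_rows(
  series=[
    {"x": -0.024, "y": 0.011, "z": 0.001, "rx": 0, "ry": 0, "rz": 0.072},
    {"x": -0.022, "y": 0.013, "z": 0.002, "rx": -0.001, "ry": 0, "rz": 0.073},
    {"x": -0.021, "y": 0.015, "z": 0.001, "rx": 0, "ry": 0, "rz": 0.073},
    {"x": -0.021, "y": 0.016, "z": 0.002, "rx": 0, "ry": 0, "rz": 0.072},
    {"x": -0.019, "y": 0.018, "z": 0.001, "rx": 0, "ry": 0, "rz": 0.073},
  ],
)

```text
t: 26.6
eef_pos: [0.4479, 0.0553, 0.2893]
orientation: [3.14, -0.001, 1.018]
force: [0.7, 1.0, -1.7]
grip_width: 0.0127
gripper_force: 59.7
```

Emit:
play_rows(
  series=[
    {"x": -0.017, "y": 0.019, "z": 0.001, "rx": 0, "ry": 0, "rz": 0.073},
    {"x": -0.016, "y": 0.02, "z": 0.002, "rx": 0, "ry": 0, "rz": 0.072},
    {"x": -0.015, "y": 0.021, "z": 0.001, "rx": 0, "ry": 0, "rz": 0.073},
    {"x": -0.013, "y": 0.023, "z": 0.002, "rx": 0, "ry": 0, "rz": 0.073},
    {"x": -0.012, "y": 0.023, "z": 0.001, "rx": -0.001, "ry": 0.001, "rz": 0.072},
  ],
)

```text
t: 27.1
eef_pos: [0.483, -0.0691, 0.2823]
orientation: [3.14, -0.003, 0.655]
force: [1.0, 0.1, -1.5]
grip_width: 0.0127
gripper_force: 59.7
```

Emit:
play_rows(
  series=[
    {"x": -0.01, "y": 0.024, "z": 0.001, "rx": 0, "ry": 0, "rz": 0.073},
    {"x": -0.008, "y": 0.025, "z": 0.002, "rx": 0, "ry": 0, "rz": 0.073},
    {"x": -0.006, "y": 0.025, "z": 0.001, "rx": 0, "ry": 0, "rz": 0.072},
    {"x": -0.004, "y": 0.025, "z": 0.002, "rx": 0, "ry": 0, "rz": 0.073},
    {"x": -0.003, "y": 0.026, "z": 0.001, "rx": 0, "ry": 0, "rz": 0.072},
  ],
)

```text
t: 27.6
eef_pos: [0.5176, -0.1936, 0.2753]
orientation: [3.141, -0.003, 0.293]
force: [-0.9, -0.1, -1.4]
grip_width: 0.0128
gripper_force: 59.7
```

Emit:
play_rows(
  series=[
    {"x": 0, "y": 0.026, "z": 0.001, "rx": -0.001, "ry": 0, "rz": 0.073},
    {"x": 0.001, "y": 0.026, "z": 0.002, "rx": 0, "ry": 0, "rz": 0.073},
    {"x": 0.002, "y": 0.019, "z": 0.001, "rx": 0, "ry": 0, "rz": 0.054},
    {"x": 0.003, "y": 0.013, "z": 0.001, "rx": 0, "ry": 0, "rz": 0.037},
    {"x": 0.001, "y": 0.006, "z": 0, "rx": 0, "ry": 0, "rz": 0.018},
  ],
)

```text
t: 28.1
eef_pos: [0.543, -0.2803, 0.2702]
orientation: [3.141, -0.004, 0.04]
force: [-0.4, 0.1, -1.9]
grip_width: 0.013
gripper_force: 59.6
```

Emit:
play_rows(
  series=[
    {"x": 0, "y": 0, "z": 0, "rx": 0, "ry": 0, "rz": 0},
    {"x": 0, "y": 0, "z": 0, "rx": 0, "ry": 0, "rz": 0},
  ],
)

```text
t: 28.3
eef_pos: [0.543, -0.278, 0.2704]
orientation: [-3.141, -0.003, 0.044]
force: [0.1, -0.7, -1.4]
grip_width: 0.013
gripper_force: 59.5
```

```bash
python3 -c "
from go import *
rows(np.array([.5432,-.278,.215]),R.from_euler('xyz',[np.pi,-.003,.044]),5)"
```

```text
1 0.0 0.0 0.011 | -0.0 -0.0 -0.0
2 0.0 0.0 0.011 | -0.0 -0.0 -0.0
3 0.0 0.0 0.011 | -0.0 -0.0 -0.0
4 0.0 0.0 0.011 | -0.0 -0.0 -0.0
5 0.0 0.0 0.011 | -0.0 -0.0 -0.0
ik [-0.59  0.48  1.69  0.    0.97  0.94] 0.0 end err [ 0.0001 -0.0001 -0.0004] [-0. -0. -0.]
```

Contact should come at about z = 0.2054.

Emit:
play_rows(
  series=[
    {"x": 0, "y": 0, "z": 0.012, "rx": 0, "ry": 0, "rz": 0},
    {"x": 0, "y": 0, "z": 0.015, "rx": 0, "ry": 0, "rz": 0},
    {"x": 0, "y": 0, "z": 0.015, "rx": 0, "ry": 0, "rz": 0},
    {"x": 0, "y": 0, "z": 0.01, "rx": 0, "ry": 0, "rz": 0},
    {"x": 0, "y": 0, "z": 0.005, "rx": 0, "ry": 0, "rz": 0},
  ],
)

```text
t: 28.8
eef_pos: [0.5432, -0.2776, 0.2119]
orientation: [-3.141, -0.002, 0.044]
force: [0.4, -0.0, -0.8]
grip_width: 0.0131
gripper_force: 59.6
```

Emit:
play_rows(
  series=[
    {"x": 0, "y": 0, "z": 0.004, "rx": 0, "ry": 0, "rz": 0},
    {"x": 0, "y": 0, "z": 0.002, "rx": 0, "ry": 0, "rz": 0},
    {"x": 0, "y": 0, "z": 0, "rx": 0, "ry": 0, "rz": 0},
    {"x": 0, "y": 0, "z": 0, "rx": 0, "ry": 0, "rz": 0},
  ],
)

```text
t: 29.2
eef_pos: [0.5439, -0.2787, 0.2078]
orientation: [3.14, -0.004, 0.043]
force: [0.3, -0.5, -1.4]
grip_width: 0.0131
gripper_force: 59.6
```

Emit:
play_rows(
  series=[
    {"x": 0, "y": 0, "z": 0.001, "rx": 0, "ry": 0, "rz": 0},
    {"x": 0, "y": 0, "z": 0, "rx": 0, "ry": 0, "rz": 0},
    {"x": 0, "y": 0, "z": 0, "rx": 0, "ry": 0, "rz": 0},
  ],
)

```text
t: 29.5
eef_pos: [0.5437, -0.2786, 0.2066]
orientation: [3.141, -0.004, 0.043]
force: [0.2, -0.9, -2.2]
grip_width: 0.0126
gripper_force: 59.6
```

Emit:
play_rows(
  series=[
    {"x": 0, "y": 0, "z": 0.001, "rx": 0, "ry": 0, "rz": 0},
    {"x": 0, "y": 0, "z": 0, "rx": 0, "ry": 0, "rz": 0},
    {"x": 0, "y": 0, "z": 0, "rx": 0, "ry": 0, "rz": 0},
  ],
)

```text
t: 29.8
eef_pos: [0.5438, -0.2786, 0.2055]
orientation: [3.141, -0.004, 0.043]
force: [-0.2, 0.6, -0.7]
grip_width: 0.0131
gripper_force: 59.9
```

Emit:
play_rows(
  series=[
    {"x": 0, "y": 0, "z": 0, "rx": 0, "ry": 0, "rz": 0},
    {"x": 0, "y": 0, "z": 0, "rx": 0, "ry": 0, "rz": 0},
    {"x": 0, "y": 0, "z": 0, "rx": 0, "ry": 0, "rz": 0},
    {"x": 0, "y": 0, "z": 0, "rx": 0, "ry": 0, "rz": 0},
    {"x": 0, "y": 0, "z": 0, "rx": 0, "ry": 0, "rz": 0},
  ],
  fingers=-1,
)

```text
t: 30.3
eef_pos: [0.5437, -0.2785, 0.2054]
orientation: [3.141, -0.004, 0.044]
force: [-0.3, -0.3, -1.0]
grip_width: 0.0834
gripper_force: 0.0
```

Emit:
play_rows(
  series=[
    {"x": 0, "y": 0, "z": -0.02, "rx": 0, "ry": 0, "rz": 0},
    {"x": 0, "y": 0, "z": -0.03, "rx": 0, "ry": 0, "rz": 0},
    {"x": 0, "y": 0, "z": -0.03, "rx": 0, "ry": 0, "rz": 0},
    {"x": 0, "y": 0, "z": -0.03, "rx": 0, "ry": 0, "rz": 0},
    {"x": 0, "y": 0, "z": -0.03, "rx": 0, "ry": 0, "rz": 0},
  ],
)

```text
t: 30.8
eef_pos: [0.543, -0.2784, 0.3466]
orientation: [3.141, -0.004, 0.043]
force: [-0.1, -0.8, 0.1]
grip_width: 0.0853
gripper_force: 0.0
```

Emit:
play_rows(
  series=[
    {"x": -0.02, "y": -0.045, "z": -0.01, "rx": 0, "ry": 0, "rz": 0},
    {"x": -0.02, "y": -0.045, "z": 0, "rx": 0, "ry": 0, "rz": 0},
    {"x": -0.02, "y": -0.045, "z": 0, "rx": 0, "ry": 0, "rz": 0},
    {"x": -0.02, "y": -0.045, "z": 0, "rx": 0, "ry": 0, "rz": 0},
    {"x": 0, "y": 0, "z": 0, "rx": 0, "ry": 0, "rz": 0},
  ],
)

```text
t: 31.3
eef_pos: [0.4516, -0.0978, 0.3547]
orientation: [-3.138, 0.0, 0.047]
force: [0.1, -0.6, -0.1]
grip_width: 0.0855
gripper_force: 0.0
```

Emit:
play_rows(
  series=[
    {"x": 0, "y": 0, "z": 0, "rx": 0, "ry": 0, "rz": 0},
    {"x": 0, "y": 0, "z": 0, "rx": 0, "ry": 0, "rz": 0},
    {"x": 0, "y": 0, "z": 0, "rx": 0, "ry": 0, "rz": 0},
  ],
)

```text
t: 31.6
eef_pos: [0.4564, -0.1034, 0.355]
orientation: [3.14, -0.004, 0.042]
force: [0.4, -0.1, -0.1]
grip_width: 0.0854
gripper_force: 0.0
```

```bash
python3 log.py; python3 -c "
from h import *
s=cam('top'); a=s['color'].astype(int); g=a.mean(2)
b0=cv2.imread('pics/top0.png').astype(int)
for n,(y0,y1,x0,x1) in dict(pitcher=(190,232,385,440),bottle=(195,228,78,118),cup=(125,165,228,270)).items(): print(n,np.abs(a[y0:y1,x0:x1,::-1]-b0[y0:y1,x0:x1]).mean().round(2))
print(proj(s,[.455+.132,-.278,.058]),proj(s,[.515,-.250,.059]),proj(s,[.515,-.312,.059]),proj(s,[.395,-.312,.059]))
for row in a[185:262:1,318:378]: print(''.join('#' if v.mean()<45 else ('+' if v.mean()<85 else ('o' if v[0]-v[2]>35 else '.')) for v in row))"
```

```text
31.6 [-3.720e-01  1.500e-01  1.804e+00  1.000e-03  1.183e+00  1.156e+00] [ 0.4564 -0.1034  0.355 ] [ 3.14  -0.004  0.042] [ 0.4 -0.1 -0.1] 0.08544494473501187
pitcher 2.32
bottle 2.24
cup 2.67
[347.7 188.6] [338.1 212.3] [358.7 212.8] [358.2 253. ]
+++++ooooooooooooooooooooooooooooooooooooooooooooooooooooooo
+++++ooooooooooooooooooooooooooooooooooooooooooooooooooooooo
++++ooooooooooooooooooooooooooooooooooooooooooooo+++++++++++
++++ooooooooooooooooooooooo+####oooooooooooooooooooooooooooo
++++ooooooooooooooooo++ooo+#####+ooooooooooooooooooooooooooo
ooo+ooooooooooooooooo+++++######+ooooooooooooooooooooooooooo
ooooooooooooooooooooo++++++#####+ooooooooooooooooooooooooooo
ooooooooooooooooooooo+++++######+ooooooooooooooooooooooooooo
ooooooooooooooooooooo++++#######+ooooooooooooooooooooooooooo
ooooooooooooooooooooo++++#######+ooooooooooooooooooooooooooo
oooooooooooooooo+ooooo++++######+ooooooooooooooooooooooooooo
oooooooooooooooooooooo++++######+ooooooooooooo++o+++oooooooo
oooooooooooooooooooooo++++######+ooooooooooooo+ooooooooooooo
oooooooooooooooooooooo++++#######ooooooooooooooooooooooooo
[... 3145 characters left out ...]
.........+#.+##++######+ooooo
..............+##........+##....++......+#.+##########+ooooo
..............+#+.......+##+.......###################+ooooo
.............+#+........+##.......+#################++oooooo
.............+#+........+##+.++###############++oooooooooooo
.............##+.......+###############+oooooooooooooooooooo
............+#+........+#########+oooooooooooooooooooooooooo
...........+#++.......+####+oooooooooooooooooooooooooooooooo
...........+#+........+##+oooooooooooooooooooooooooooooooooo
..........+#++.......++##+oooooooooooooooooooooooooooooooooo
..........+#+........+##+oooooooooo+oooooooooooooooooooooooo
+++.+....+#++.......+##+oooooooooooooooooooooooooooooooooooo
```

The empty tray stands as expected on the scale, and nothing else has moved.

```bash
python3 -c "
from station import r
print(r.finish_job())"
```

```text
the job is handed in; nothing more can be done
None
```

I handed the job in with the empty tray released on the middle of the scale and all five truffles in the bowl. The pitcher, bottle and cup haven't moved in the images; finish_job gave no verdict.

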